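# Zero the sole-thickness gauge on its master block, then slide in the sole bar

### The job

Slide the aluminium master block along the gauge's lane until it is centred under the sprung plunger, then turn the dial's bezel by its red tab so that the red zero mark stands at the pointer, and let go of it. Then swap the master for the brown and cream sole bar, centred under the plunger, leaving the zero as you set it and the master lying flat clear of the plunger. The blocks themselves must lift the plunger as they slide under it (never touch it with the gripper), and the cement tin, the tape roll and the thread spool are to be left alone.

Things in the scene. Friction and masses are not known exactly. Their poses are not given: they have to be found in the camera images.
- anvil (a point): Point on the floor of the green fixed gauge's lane, right under the plunger, 10 mm above the bench; the gauge's place and yaw vary. z up, lane along y: 420 mm long (y -210 to +210 mm), open at both ends; enter from either. Steel guide rails 8 mm high, 6 mm thick: inner faces 49 mm apart for |y| below 75 mm, flaring evenly to 73 mm at |y| = 198 mm
- dial_center (a point): Centre of the gauge's face-up dial, axes as anvil, at x = +120 mm, 109 to 113 mm above the lane floor. Dial case 108 mm in diameter, 20 mm deep, above a column at x = +92 to +158 mm, y -30 to +30 mm of anvil. An arm 28 mm wide reaches from the column over the lane, holding the plunger: underside 65 to 70 mm, top 87 to 92 mm above the lane floor
- foot_tip (a point): Lowest point of the plunger: a steel rod 10 mm in diameter with a ball end of 7 mm radius, sliding upright under the arm, sprung downwards (about 2 N at rest, 4 N raised 13 mm). At rest it is 20 to 25 mm above the lane floor, depending on how high the head was clamped; on a block it rides on the block's top
- bezel_ring (a joint): Turning bezel of the dial, rad: 0 = red tab facing -x of anvil, grows clockwise seen from above; turns from -1.3 to 1.5. Stiff (about 2 N at the tab) and stays where it is left
- tab (a point): Middle of the red tab that stands on the bezel: 12 mm radially, 10 mm wide along the circle, 26 mm tall (13 mm above and below this point; the dial face is level with its foot), 61 mm from the dial's centre. Push it round, or pinch it from above
- zero_mark (a point): Red zero mark on the bezel's scale, 45 mm from the dial's centre, in line with the tab; it turns with the bezel
- plus3_mark (a point): Green +3 mm mark on the same scale, 45 mm from the dial's centre, 0.3 rad clockwise of the zero mark; the pointer stands here when a part 3 mm thicker than the master is under the plunger of a rightly zeroed gauge
- pointer_tip (a point): Tip of the dial's black pointer, 45 mm from the dial's centre; it cannot be touched. It turns 0.1 rad clockwise for each mm that the plunger rises; where it stands for a given height differs from day to day
- master_mid (a point): Loose aluminium master block with two blue bands, 0.3 to 0.5 kg: 120 mm long (along its x), 44 mm wide, 30 mm high. This point is its centre, 15 mm above its underside. The last 22 mm of the top at both ends slope down 10 mm, so the end faces are 20 mm high and the slopes lift the plunger. z is up
- sole_mid (a point): Loose rigid sole bar, brown on top and cream below, 0.15 to 0.3 kg: 120 mm long (along its x), 44 mm wide, 33 mm high. This point is its centre, 16.5 mm above its underside. The last 22 mm of the top at both ends slope down 10 mm, so the end faces are 23 mm high. z is up
- cement_tin: Bystander: yellow tin, 68 mm in diameter, 85 mm high, loose, upright; origin at the centre of its underside
- tape_roll: Bystander: orange tape roll lying flat, 90 mm in diameter, 25 mm high, loose; origin at the centre of its underside
- thread_spool: Bystander: small dark thread spool, 38 mm in diameter, 46 mm high, loose, standing on the robot's side of the gauge; origin at the centre of its underside
Mind the look-alikes: they are no part of the job. Of the things that look like the part that bears master_mid, take the one that is farthest to the robot's left at the start. There is more than one size of the part that bears sole_mid; the job needs the largest.

How it is judged (in metres and radians):
On the way, in this order (a step that is already met when the one before it is completed fails the run):
1. the master block lies centred under the plunger (within 15 mm along the lane) and has lifted it (y of master_mid in the frame of anvil between -0.015 and 0.015 m and angle between master_mid's own z axis and vertical below 0.1 rad and z of foot_tip in the frame of anvil above 0.0285 m), for 0.3 s.
2. with the master still there, the zero mark has been brought to the pointer (within 3 mm) and the tab let go (distance between zero_mark and pointer_tip below 0.003 m and contact force between each of the arm, the fingers and bezel_ring below 0.2 N and y of master_mid in the frame of anvil between -0.016 and 0.016 m and z of foot_tip in the frame of anvil above 0.0285 m), for 0.4 s.
3. the sole bar lies centred under the plunger (within 15 mm) in the master's place (y of sole_mid in the frame of anvil between -0.015 and 0.015 m and angle between sole_mid's own z axis and vertical below 0.1 rad and z of foot_tip in the frame of anvil above 0.0315 m), for 0.3 s.
At the end, for the whole second after the job is handed in: The sole bar lies flat under the plunger, centred within 15 mm along the lane, and holds it up; the zero is as set, so the pointer is within 4 mm of the green +3 mark; the master lies flat on lane or bench, its centre over 90 mm from the plunger; all released and at rest (all of step 3 and distance between plus3_mark and pointer_tip below 0.004 m and horizontal distance between master_mid and anvil above 0.09 m and angle between master_mid's own z axis and vertical below 0.1 rad and height (world z) of master_mid below 0.035 m and velocity of joint bezel_ring below 0.05 rad/s); the robot touches nothing.
It fails at once if the gripper or arm touches the plunger (contact force between any of the fingers, the arm and foot above 1 N).
It fails at once if the cement tin is moved by more than 20 mm or tipped (distance of cement_tin from where it was at the start of the episode above 0.02 m or angle between cement_tin's own z axis and vertical above 0.3 rad).
It fails at once if the tape roll is moved by more than 20 mm (distance of tape_roll from where it was at the start of the episode above 0.02 m).
It fails at once if the thread spool is moved by more than 20 mm or tipped (distance of thread_spool from where it was at the start of the episode above 0.02 m or angle between thread_spool's own z axis and vertical above 0.3 rad).
It also fails if it takes over 72 s, if anything falls off the work surface, if the arm or the gripper's body presses on something with over 40 N, if the wrist force passes 120 N, or if a joint passes its speed limit or range.

### The arm

A 6-joint arm with a two-finger parallel gripper is mounted at the origin on the work surface. World frame = base frame: x ahead of the robot, y to its left, z up, the work surface at z = 0. Lengths are in m, angles in degrees, forces in N, time in s.
With the tool pointing down it reaches from about 0.3 to 0.75 m from the base axis. Payload 8.5 kg.
Tool frame: the origin (TCP) lies midway between the tips of the shut fingers; the grasp point (between the pads) lies 19 mm behind it; z points along the fingers, y is the direction in which the jaws open and shut (so a half turn about z gives the same grasp; the last joint's range is limited). The gripper opens to 85 mm and grips with 20 to 120 N. Pads are 22 mm wide; open, the fingers measure 114 mm over their backs; the gripper's body (76 mm by 85 mm) begins 54 mm behind the grasp point. The pads swing forward as they close: fully open they stand 13 mm farther back than shut.
Start: joints at [55.56, 21.807, 74.336, -0, 83.858, -12.336], TCP at [0.207, 0.51, 0.231] pointing down, gripper open.
Joint ranges: [-178.18, 178.18], [-50.72, 133.34], [12.68, 142.11], [-81.47, 261.47], [9.98, 163.14], [-165.26, 165.26]. Speed limits (degrees/s): [136.94, 136.94, 180, 180, 180, 180].

### API

Orientations are given as a 3x3 rotation matrix whose columns are the frame's x, y, z axes.
In Python, from rig import env, eyes, close_job gives the robot as it stands.
- The arm moves only by the tool jog_arm, never from a script. Its argument "deltas" is one flat list of numbers, 7 for each row, row after row: the shift along the tool's x, y, z in units of 0.75 m (1.0 is 0.75 m), then the turn, a rotation vector about the tool's x, y, z in units of 180 degrees (1.0 is 180 degrees), then the gripper command: -1 is fully open, 1 is shut, values between are in proportion. In form: [dx, dy, dz, ax, ay, az, fingers, dx, dy, dz, ax, ay, az, fingers, ...]. A call has 1 to 12 rows; each row is the pose to reach, as a shift and turn from the pose commanded when the call began, along the tool's axes at that moment, turning the shorter way round; what a row does not reach only later rows make up. A row lasts 1/12 s, in which the tool goes at most 41.7 mm and 7.16 degrees, less where a joint would pass 70% of its speed; a pose out of reach is approached as far as the arm can. A call with a number of a shift or a turn outside -1 to 1 is refused whole. A call with a gripper value outside its range is refused whole. The fingers move at their own pace and stop on an object; "grip_force" is the grip in N (left out, the last holds). Time passes only in rows, so rows that repeat a pose let the fingers close. It gives the time, the measured TCP pose, the force and the opening at its end, in the units of the state.
- env.observe(): the state, without advancing time (a new reading comes with each control period).
- eyes.get_image(name): name is "side" or "top"; returns the picture (480x640x3 uint8, red, green, blue); there is no depth.
- eyes.camera_params(name): a dict with "intrinsics" (3x3 intrinsics, pixels), "R" (3x3) and "t" (3): a world point X has camera coordinates R X + t. Camera axes: x right, y down, z forward; pixel columns grow to the right and rows downward; lengths in m; the calibration is good to about 2 mm. A picture is of the moment at which its call begins. camera_params takes no time and is no camera call.
- close_job(): hands the job in, once; it reports no verdict.
The state is a dict: "time_s": time; "q": joint angles; "qvel": joint speeds; "joint_efforts": joint torques, N m; "position": TCP position; "tool_rot": TCP orientation; "ft_force": force on the tool from outside, world axes, zero at the start; "wrist_torque": the same for the moment, N m; "grip_width": finger opening in m.
Only numpy, scipy, OpenCV 4.12 (cv2) and the standard library are available. Lean on these libraries where they do the work, as an engineer would, in place of code of your own. Each camera call takes 0.05 s, during which the arm holds its last target.

## Working session

There is one attempt and no reset: what is moved stays moved. The work goes in short steps, Python scripts to look and compute and a tool call to move; the robot and the scene stay as the last step left them, time stands still between calls to the robot, and variables do not carry over. Pictures are saved under pics/ and viewed, and the job is handed in when it is done.

Besides the shell and the picture viewer there is one more tool, called after "Request:" in YAML: its name, and indented under it one key for each argument. jog_arm: Moves the arm, as the interface text tells. Its arguments: {"type":"object","properties":{"deltas":{"type":"array"},"grip_force":{"type":"number"}},"required":["deltas"]}

```bash
ls; mkdir -p pics; python3 - <<'E'
from rig import env,eyes
import cv2,numpy as np
print(env.observe())
for n in("top","side"):
    im=eyes.get_image(n); cv2.imwrite(f"pics/{n}0.png",im[:,:,::-1]); print(n,eyes.camera_params(n))
E
```

```text
pics
{'time_s': 0.0, 'q': array([ 5.55576973e+01,  2.18385494e+01,  7.43850434e+01, -1.48681160e-05,
        8.38588031e+01, -1.23354495e+01]), 'qvel': array([ 0.01736309, -0.06192144, -0.10905601,  0.0542706 ,  0.02459426,
        0.0165063 ]), 'joint_efforts': array([-3.84803925e-04, -4.48446965e+01, -2.31282628e+01, -2.21423893e-04,
        4.67122940e-03, -1.94412763e-05]), 'position': array([0.20680879, 0.50931143, 0.23073295]), 'tool_rot': array([[-9.26483509e-01,  3.76334486e-01, -8.13130076e-04],
       [ 3.76335239e-01,  9.26482801e-01, -1.18612387e-03],
       [ 3.06971714e-04, -1.40493371e-03, -9.99998966e-01]]), 'ft_force': array([-0.09797448, -0.15135907,  0.18352342]), 'wrist_torque': array([0.00919898, 0.02162977, 0.02082779]), 'grip_width': 0.08529576981704971}
top {'intrinsics': array([[534.15621527,   0.        , 319.83561049],
       [  0.        , 534.15621527, 238.81525733],
       [  0.        ,   0.        ,   1.        ]]), 'R': array([[-0.07853971, -0.99690323, -0.00393269],
       [-0.97373534,  0.07755893, -0.21406566],
       [ 0.21370776, -0.01298326, -0.97681136]]), 't': array([-0.09572177,  0.5845166 ,  1.31912513])}
side {'intrinsics': array([[507.32601589,   0.        , 327.16298891],
       [  0.        , 507.32601589, 239.76242765],
       [  0.        ,   0.        ,   1.        ]]), 'R': array([[ 0.70984759, -0.70405575, -0.02054025],
       [-0.39674777, -0.37557598, -0.8375762 ],
       [ 0.58198591,  0.60270075, -0.54593425]]), 't': array([-0.46342344,  0.26546423,  1.01316837])}
```

View pics/top0.png

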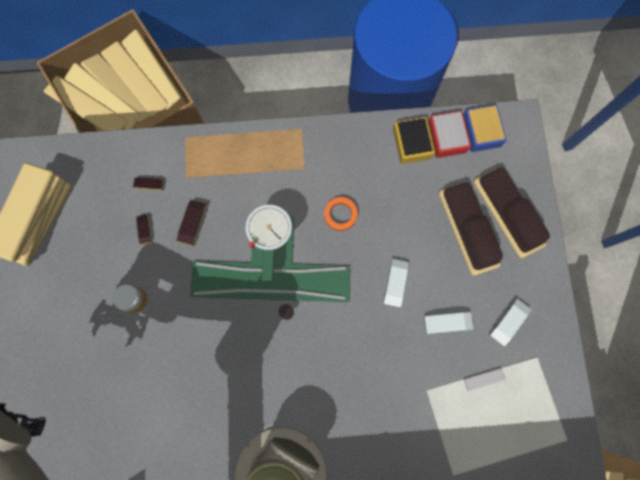

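View pics/side0.png

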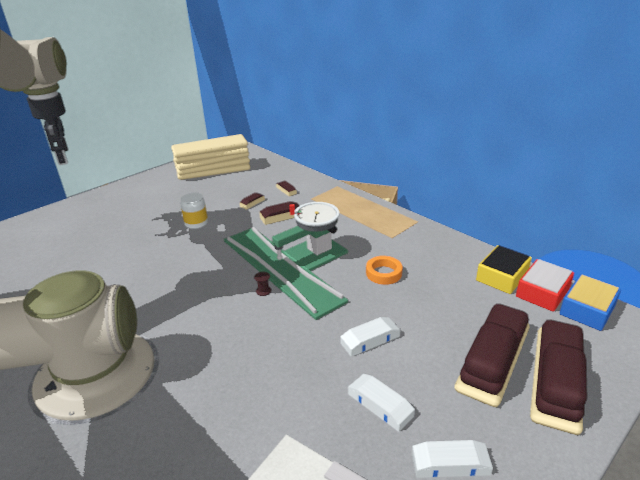

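```bash
cat > h.py <<'E'
from rig import env,eyes
import cv2,numpy as np
P={n:eyes.camera_params(n) for n in("top","side")}
def ray(n,uv):
    p=P[n];K=np.array(p["intrinsics"]);R=np.array(p["R"]);t=np.array(p["t"])
    d=R.T@(np.linalg.inv(K)@np.array([uv[0],uv[1],1.0])); return -R.T@t,d
def onz(n,uv,z):
    o,d=ray(n,uv); return o+d*(z-o[2])/d[2]
def proj(n,X):
    p=P[n];c=np.array(p["R"])@np.array(X)+np.array(p["t"]);u=np.array(p["intrinsics"])@c;return u[:2]/u[2]
def tri(uvt,uvs):
    o1,d1=ray("top",uvt);o2,d2=ray("side",uvs);d1/=np.linalg.norm(d1);d2/=np.linalg.norm(d2)
    A=np.stack([d1,-d2],1);s=np.linalg.lstsq(A,o2-o1,rcond=None)[0];a=o1+s[0]*d1;b=o2+s[1]*d2
    return (a+b)/2,np.linalg.norm(a-b)
E
python3 - <<'E'
import cv2
t=cv2.imread('pics/top0.png');s=cv2.imread('pics/side0.png')
cv2.imwrite('pics/c1.png',cv2.resize(t[170:330,120:360],None,fx=3.33,fy=3.33,interpolation=cv2.INTER_CUBIC)[:600,:800])
cv2.imwrite('pics/c2.png',cv2.resize(t[240:360,370:550],None,fx=4.4,fy=4.4,interpolation=cv2.INTER_CUBIC)[:600,:800])
cv2.imwrite('pics/c3.png',cv2.resize(s[170:330,210:420],None,fx=3.7,fy=3.7,interpolation=cv2.INTER_CUBIC)[:600,:800])
E
```

```text
(no output)
```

View pics/c1.png

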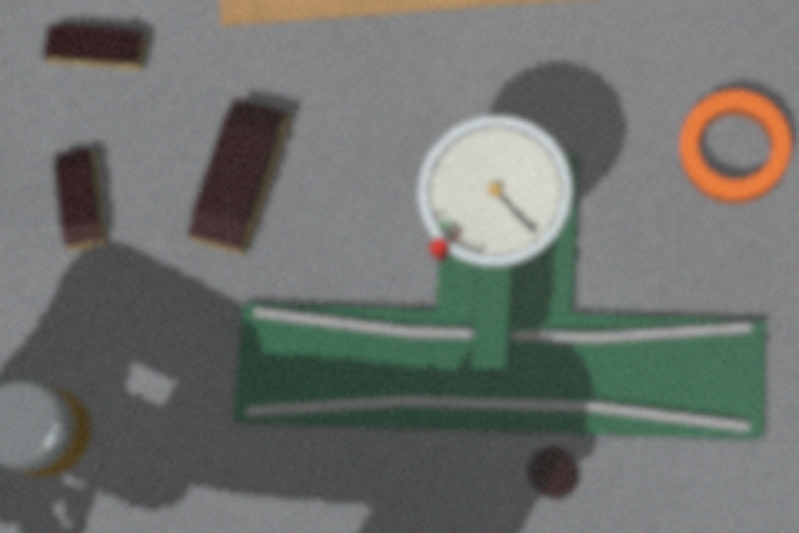

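View pics/c2.png

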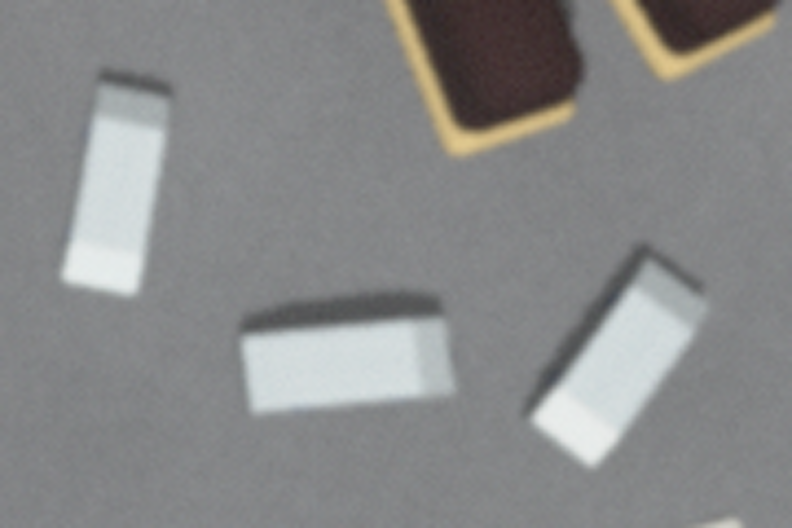

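View pics/c3.png

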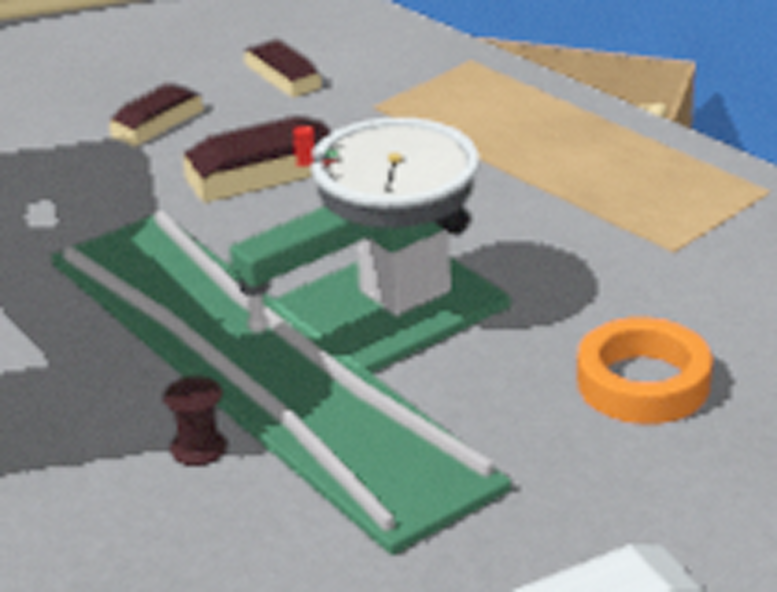

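```bash
python3 - <<'E'
from h import *
t=cv2.imread('pics/top0.png');s=cv2.imread('pics/side0.png')
f=lambda u,v:(120+(u-1.2)/3.33,170+(v-1.2)/3.33)
for nm,uv,z in [("rTL",(252,313),.018),("rTR",(752,327),.018),("rBL",(248,411),.018),("rBR",(750,427),.018),("pTL",(247,303),.01),("pTR",(766,317),.01),("pBR",(765,436),.01),("pBL",(237,422),.01),("dialc",(496,189),.121),("hub",(496,189),.121),("tab",(439,247),.147),("spool",(553,472),.046),("tin",(24,426),.085),("tape",(737,145),.025),
 ("ptr",(535,230),.123)]:
    print(nm,onz("top",f(*uv),z).round(4))
hs=cv2.cvtColor(t,cv2.COLOR_BGR2HSV)
# masters
g=cv2.inRange(t,(170,170,165),(255,255,255)); 
br=cv2.inRange(t,(0,0,0),(75,62,110))
for nm,m,rois in [("m",g,[(375,250,420,315),(420,305,480,340),(485,290,535,350)]),]:
    for x0,y0,x1,y1 in rois:
        mm=np.zeros_like(m);mm[y0:y1,x0:x1]=m[y0:y1,x0:x1]
        c=max(cv2.findContours(mm,0,2)[0],key=cv2.contourArea); r=cv2.minAreaRect(c);b=cv2.boxPoints(r)
        W=[onz("top",p,.025) for p in b]
        print(nm,r[0],onz("top",r[0],.025).round(4),[ (np.linalg.norm(W[i]-W[i-1])).round(4) for i in(1,2)],[np.degrees(np.arctan2(*(W[i]-W[i-1])[[1,0]])).round(1) for i in(1,2)])
# brown
m=((t[:,:,2].astype(int)-t[:,:,1])>8)&(t[:,:,2]<110); m=m.astype(np.uint8)*255
for x0,y0,x1,y1 in [(170,190,215,250),(125,170,172,195),(130,205,160,250)]:
        mm=np.zeros_like(m);mm[y0:y1,x0:x1]=m[y0:y1,x0:x1]
        c=max(cv2.findContours(mm,0,2)[0],key=cv2.contourArea); r=cv2.minAreaRect(c);b=cv2.boxPoints(r)
        W=[onz("top",p,.030) for p in b]
        print("s",r[0],onz("top",r[0],.030).round(4),[ (np.linalg.norm(W[i]-W[i-1])).round(4) for i in(1,2)],[np.degrees(np.arctan2(*(W[i]-W[i-1])[[1,0]])).round(1) for i in(1,2)])
E
```

```text
rTL [0.5441 0.192  0.018 ]
rTR [ 0.5014 -0.2035  0.018 ]
rBL [0.4662 0.1974 0.018 ]
rBR [ 0.4225 -0.1949  0.018 ]
pTL [0.554  0.1976 0.01  ]
pTR [ 0.5098 -0.2158  0.01  ]
pBR [ 0.4153 -0.2065  0.01  ]
pBL [0.4592 0.2081 0.01  ]
dialc [ 0.6042 -0.0161  0.121 ]
hub [ 0.6042 -0.0161  0.121 ]
tab [0.5576 0.0256 0.147 ]
spool [ 0.3973 -0.0404  0.046 ]
tin [0.4592 0.3494 0.085 ]
tape [ 0.6493 -0.2042  0.025 ]
ptr [ 0.5701 -0.0433  0.123 ]
m (396.4317932128906, 284.0274353027344) [ 0.4471 -0.3319  0.025 ] [np.float64(0.1157), np.float64(0.0466)] [np.float64(-17.7), np.float64(-106.6)]
m (448.4263000488281, 322.68853759765625) [ 0.3373 -0.4542  0.025 ] [np.float64(0.12), np.float64(0.045)] [np.float64(-89.4), np.float64(177.3)]
m (510.8271484375, 323.5820617675781) [ 0.3224 -0.6135  0.025 ] [np.float64(0.118), np.float64(0.0469)] [np.float64(-45.3), np.float64(-134.4)]
s (190.4718780517578, 221.9456024169922) [0.6558 0.199  0.03  ] [np.float64(0.1174), np.float64(0.0486)] [np.float64(-18.7), np.float64(-112.6)]
s (147.85879516601562, 182.65621948242188) [0.7752 0.3115 0.03  ] [np.float64(0.0304), np.float64(0.0799)] [np.float64(-4.3), np.float64(-99.0)]
s (142.97398376464844, 229.6338348388672) [0.6448 0.3258 0.03  ] [np.float64(0.0306), np.float64(0.0811)] [np.float64(-86.8), np.float64(-173.4)]
```

```bash
cat >> h.py <<'E'
from scipy.spatial.transform import Rotation as Ro
G0=np.array([.484,-.003]);GY=np.radians(-6.15)
gx=np.array([np.cos(GY),np.sin(GY)]);gy=np.array([-np.sin(GY),np.cos(GY)])
def g2w(x,y): return G0+x*gx+y*gy
def w2g(p): d=np.array(p[:2])-G0; return np.array([d@gx,d@gy])
def plan(pos,yaw,base=None):
    """yaw: world direction (deg) of tool y axis; tool down. mod 180 nearest. returns delta row"""
    s=env.observe();R=s["tool_rot"];p=s["position"]
    if base is not None: p,R=base
    best=None
    for k in(0,180):
        a=np.radians(yaw+k);y=np.array([np.cos(a),np.sin(a),0]);z=np.array([0,0,-1.]);x=np.cross(y,z)
        T=np.stack([x,y,z],1);rv=Ro.from_matrix(R.T@T).as_rotvec()
        if best is None or np.linalg.norm(rv)<np.linalg.norm(best[0]): best=(rv,T)
    d=R.T@(np.array(pos)-p)/.75
    r=np.r_[d,best[0]/np.pi]; print("delta",r.round(4).tolist(),"dist",np.linalg.norm(d*.75).round(3),"deg",np.degrees(np.linalg.norm(best[0])).round(1))
    return (np.array(pos),best[1])
def st():
    s=env.observe();print("t",round(s["time_s"],2),"p",s["position"].round(4),"yawY",np.degrees(np.arctan2(s["tool_rot"][1,1],s["tool_rot"][0,1])).round(2),"F",s["ft_force"].round(2),"w",round(s["grip_width"],4),"q",s["q"].round(0))
E
python3 - <<'E'
from h import *
f=lambda u,v:(370+(u-1.7)/4.4,240+(v-1.7)/4.4)
C=[onz("top",f(*p),.02)[:2] for p in [(99,80),(172,95),(137,296),(62,280)]]
c=sum(C)/4;a=(C[0]+C[1]-C[2]-C[3])/2;w=(C[0]+C[3]-C[1]-C[2])/2
print("master",c.round(4),np.linalg.norm(a),np.degrees(np.arctan2(a[1],a[0])),np.linalg.norm(w),np.degrees(np.arctan2(w[1],w[0])))
f=lambda u,v:(120+(u-1.2)/3.33,170+(v-1.2)/3.33)
C=[onz("top",f(*p),.023)[:2] for p in [(234,97),(292,110),(245,246),(192,233)]]
c2=sum(C)/4;a2=(C[0]+C[1]-C[2]-C[3])/2;w=(C[0]+C[3]-C[1]-C[2])/2
print("sole",c2.round(4),np.linalg.norm(a2),np.degrees(np.arctan2(a2[1],a2[0])),np.linalg.norm(w),np.degrees(np.arctan2(w[1],w[0])))
# spotcheck side reprojections
for n,X in [("master",(*c,.03)),("sole",(*c2,.033)),("anvil",(*G0,.01)),("dial",(*g2w(.12,0),.121))]: print(n,proj("side",X).round(1),proj("top",X).round(1))
st()
plan((*c,.12),np.degrees(np.arctan2(a[1],a[0]))+90)
E
```

```text
master [ 0.4529 -0.333 ] 0.12276851977310348 -16.31406762344924 0.04476606767394833 73.49136741647284
sole [0.6601 0.1965] 0.11707071822559227 -19.419434158380614 0.04667738291159894 72.03679860791605
master [371.2 328.7] [396.9 281.6]
sole [281.8 206.6] [191.1 220. ]
anvil [280.7 265.8] [270.4 280.7]
dial [316.7 212.5] [268.5 226.7]
t 0.1 p [0.2068 0.5094 0.2308] yawY 67.9 F [-0.14 -0.19 -1.1 ] w 0.0857 q [ 56.  22.  74.   0.  84. -12.]
delta [-0.7267, -0.917, 0.1487, -0.0004, -0.0001, -0.0322] dist 0.885 deg 5.8
```

Master candidates in the top view are (397,282), (449,323) and (511,322). The one at (397,282) has the largest y (-0.33), so it is farthest left and is the one to take; crop c2 confirms it. Sole candidates are (191,222), about 120 mm, and (148,183) and (144,229), both about 80 mm. The 120 mm bar at (191,222) is the one the job needs (crop c1).

Request:
jog_arm:
  deltas: [-0.7267,-0.917,0.1,0,0,-0.0322,-1,-0.7267,-0.917,0.1,0,0,-0.0322,-1,-0.7267,-0.917,0.1,0,0,-0.0322,-1,-0.7267,-0.917,0.1,0,0,-0.0322,-1,-0.7267,-0.917,0.1,0,0,-0.0322,-1,-0.7267,-0.917,0.1,0,0,-0.0322,-1,-0.7267,-0.917,0.1,0,0,-0.0322,-1,-0.7267,-0.917,0.1,0,0,-0.0322,-1,-0.7267,-0.917,0.1,0,0,-0.0322,-1,-0.7267,-0.917,0.1,0,0,-0.0322,-1,-0.7267,-0.917,0.1,0,0,-0.0322,-1,-0.7267,-0.917,0.1,0,0,-0.0322,-1]

```text
time_s: 1.1
position: [0.3465, 0.0294, 0.1887]
tool_rot: [[-0.96, 0.281, 0.0], [0.281, 0.96, 0.0], [-0.0, 0.0, -1.0]]
ft_force: [0.8, 0.4, -0.4]
grip_width: 0.0853
```

```bash
python3 - <<'E'
from h import *
st(); plan((.4529,-.333,.12),73.6)
E
```

```text
t 1.1 p [0.3465 0.0294 0.1887] yawY 73.68 F [ 0.79  0.45 -0.41] w 0.0853 q [-15.   4. 107.   0.  69. -89.]
delta [-0.2718, -0.4238, 0.0916, 0.0, 0.0001, 0.0004] dist 0.384 deg 0.1
```

Request:
jog_arm:
  deltas: [-0.2718,-0.4238,0.0916,0,0,0,-1,-0.2718,-0.4238,0.0916,0,0,0,-1,-0.2718,-0.4238,0.0916,0,0,0,-1,-0.2718,-0.4238,0.0916,0,0,0,-1,-0.2718,-0.4238,0.0916,0,0,0,-1,-0.2718,-0.4238,0.0916,0,0,0,-1,-0.2718,-0.4238,0.0916,0,0,0,-1,-0.2718,-0.4238,0.0916,0,0,0,-1,-0.2718,-0.4238,0.0916,0,0,0,-1,-0.2718,-0.4238,0.0916,0,0,0,-1,-0.2718,-0.4238,0.0916,0,0,0,-1,-0.2718,-0.4238,0.0916,0,0,0,-1]

```text
time_s: 2.1
position: [0.4527, -0.3305, 0.1195]
tool_rot: [[-0.96, 0.281, -0.001], [0.281, 0.96, 0.001], [0.001, 0.001, -1.0]]
ft_force: [-0.1, 0.5, -0.6]
grip_width: 0.0853
```

```bash
python3 - <<'E'
from h import *
st(); plan((.4529,-.333,.007),73.6)
E
```

```text
t 2.1 p [ 0.4527 -0.3305  0.1195] yawY 73.66 F [-0.08  0.53 -0.56] w 0.0853 q [ -48.   29.   82.    0.   69. -122.]
delta [-0.0014, -0.0033, 0.1499, 0.0003, -0.0005, 0.0003] dist 0.112 deg 0.1
```

Request:
jog_arm:
  deltas: [0,0,0.05,0,0,0,-1,0,0,0.1,0,0,0,-1,0,0,0.13,0,0,0,-1,0,0,0.15,0,0,0,-1,0,0,0.15,0,0,0,-1,0,0,0.15,0,0,0,0.5,0,0,0.15,0,0,0,1,0,0,0.15,0,0,0,1,0,0,0.15,0,0,0,1,0,0,0.15,0,0,0,1,0,0,0.15,0,0,0,1,0,0,0.15,0,0,0,1]
  grip_force: 50

```text
time_s: 3.1
position: [0.4537, -0.3314, 0.0093]
tool_rot: [[-0.96, 0.281, 0.002], [0.281, 0.96, -0.002], [-0.003, -0.002, -1.0]]
ft_force: [-1.0, 0.0, 6.6]
grip_width: 0.043
```

```bash
python3 - <<'E'
from h import *
st()
for n in("top","side"): cv2.imwrite(f"pics/{n}1.png",eyes.get_image(n)[:,:,::-1])
b=plan((.4529,-.333,.09),73.6); p=g2w(0,-.155); plan((*p,.09),-6.15)
E
```

```text
t 3.1 p [ 0.4537 -0.3314  0.0093] yawY 73.7 F [-1.03  0.02  6.65] w 0.043 q [ -48.   37.   89.    0.   54. -122.]
delta [0.0001, -0.0026, -0.1076, -0.0005, 0.0008, 0.0006] dist 0.081 deg 0.2
delta [0.0474, 0.2279, -0.1081, 0.0002, 0.001, 0.4436] dist 0.193 deg 79.9
```

View pics/side1.png

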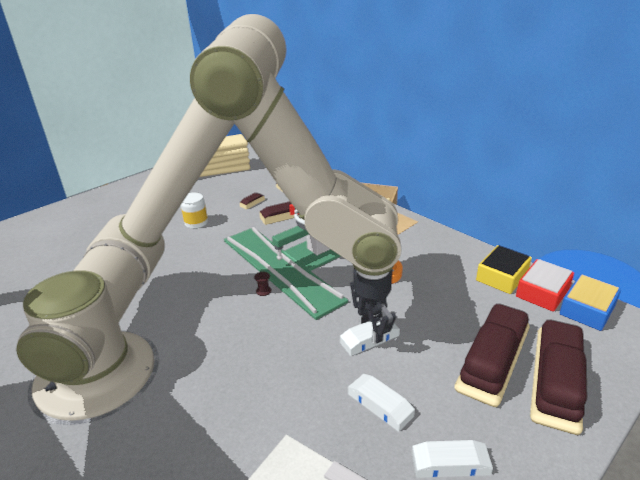

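Request:
jog_arm:
  deltas: [0,0,-0.05,0,0,0,1,0,0,-0.1,0,0,0,1,0.0474,0.2279,-0.11,0,0,0.4436,1,0.0474,0.2279,-0.11,0,0,0.4436,1,0.0474,0.2279,-0.11,0,0,0.4436,1,0.0474,0.2279,-0.11,0,0,0.4436,1,0.0474,0.2279,-0.11,0,0,0.4436,1,0.0474,0.2279,-0.11,0,0,0.4436,1,0.0474,0.2279,-0.11,0,0,0.4436,1,0.0474,0.2279,-0.11,0,0,0.4436,1,0.0474,0.2279,-0.11,0,0,0.4436,1,0.0474,0.2279,-0.11,0,0,0.4436,1]

```text
time_s: 4.2
position: [0.4668, -0.1566, 0.0905]
tool_rot: [[-0.049, 0.999, 0.0], [0.999, 0.049, -0.0], [-0.0, 0.0, -1.0]]
ft_force: [-0.5, 0.4, -4.0]
grip_width: 0.0428
```

```bash
python3 - <<'E'
from h import *
st();  p=g2w(0,-.155); plan((*p,.09),-6.15); plan((*p,.03),-6.15);
E
```

```text
t 4.2 p [ 0.4668 -0.1566  0.0905] yawY 2.8 F [-0.51  0.4  -3.98] w 0.0428 q [-32.  25.  95.  -0.  59. -35.]
delta [-0.0007, 0.0008, 0.0006, 0.0001, 0.0, 0.0497] dist 0.001 deg 8.9
delta [-0.0006, 0.0008, 0.0806, 0.0001, 0.0, 0.0497] dist 0.06 deg 8.9
```

Request:
jog_arm:
  deltas: [0,0.001,0,0,0,0.0497,1,0,0.001,0,0,0,0.0497,1,0,0.001,0.03,0,0,0.0497,1,0,0.001,0.06,0,0,0.0497,1,0,0.001,0.08,0,0,0.0497,1,0,0.001,0.09,0,0,0.0497,1,0,0.001,0.092,0,0,0.0497,1,0,0.001,0.092,0,0,0.0497,1]

```text
time_s: 4.87
position: [0.4678, -0.1569, 0.0213]
tool_rot: [[0.101, 0.995, 0.0], [0.995, -0.101, -0.0], [-0.0, 0.0, -1.0]]
ft_force: [-0.5, -0.5, -3.7]
grip_width: 0.043
```

```bash
python3 - <<'E'
from h import *
st(); 
for n in("top","side"): cv2.imwrite(f"pics/{n}2.png",eyes.get_image(n)[:,:,::-1])
s=cv2.imread('pics/side2.png');t=cv2.imread('pics/top2.png')
a=cv2.resize(s[200:330,210:360],None,fx=2.66,fy=2.66*1.2);b=cv2.resize(t[210:340,230:380],(a.shape[1],a.shape[0]))
cv2.imwrite('pics/c4.png',np.hstack([a,b]))
E
```

```text
t 4.87 p [ 0.4678 -0.1569  0.0213] yawY -5.8 F [-0.51 -0.55 -3.66] w 0.043 q [-32.  32.  99.  -0.  49. -27.]
```

View pics/c4.png

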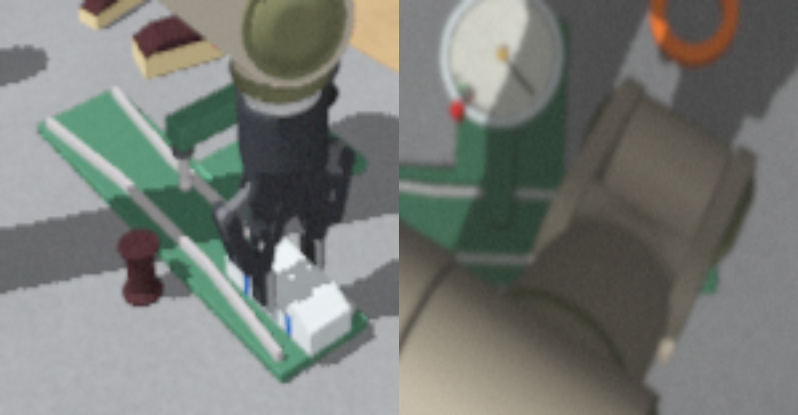

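Request:
jog_arm:
  deltas: [0,0,0.002,0,0,0,1,0,0,0.002,0,0,0,0,0,0,0.002,0,0,0,-0.4,0,0,0.002,0,0,0,-0.4,0,0,0.002,0,0,0,-0.4,0,0,-0.03,0,0,0,-0.4,0,0,-0.08,0,0,0,-0.4,0,0,-0.08,0,0,0,1]

```text
time_s: 5.63
position: [0.4701, -0.1582, 0.0862]
tool_rot: [[0.101, 0.995, 0.008], [0.995, -0.101, -0.005], [-0.004, 0.009, -1.0]]
ft_force: [1.6, -0.3, 1.3]
grip_width: 0.0489
```

```bash
python3 - <<'E'
from h import *
st(); plan((*g2w(0,-.255),.085),-6.15);plan((*g2w(0,-.255),.018),-6.15)
E
```

```text
t 5.63 p [ 0.4701 -0.1582  0.0862] yawY -5.79 F [ 1.55 -0.31  1.33] w 0.0489 q [-32.  26.  96.   0.  58. -27.]
delta [-0.1323, -0.0046, 0.0022, 0.0027, 0.0013, 0.002] dist 0.099 deg 0.7
delta [-0.1319, -0.0053, 0.0915, 0.0027, 0.0013, 0.002] dist 0.12 deg 0.7
```

Request:
jog_arm:
  deltas: [-0.05,0,0,0,0,0.002,1,-0.1,-0.002,0,0,0,0.002,1,-0.13,-0.004,0,0,0,0.002,1,-0.132,-0.004,0.03,0,0,0.002,1,-0.132,-0.004,0.06,0,0,0.002,1,-0.132,-0.004,0.09,0,0,0.002,1,-0.132,-0.004,0.09,0,0,0.002,1,-0.132,-0.004,0.09,0,0,0.002,1]

```text
time_s: 6.3
position: [0.4545, -0.2549, 0.0133]
tool_rot: [[0.107, 0.994, -0.001], [0.994, -0.107, 0.001], [0.001, -0.001, -1.0]]
ft_force: [-0.3, -0.8, 1.2]
grip_width: 0.0002
```

```bash
python3 - <<'E'
from h import *
st(); plan((*g2w(0,-.1),.018),-6.15);plan((*g2w(0,-.078),.018),-6.15)
for n in("top","side"): cv2.imwrite(f"pics/{n}3.png",eyes.get_image(n)[:,:,::-1])
s=cv2.imread('pics/side3.png');t=cv2.imread('pics/top3.png')
a=cv2.resize(s[200:330,210:360],None,fx=2.66,fy=2.66*1.2);b=cv2.resize(t[210:340,230:380],(a.shape[1],a.shape[0]))
cv2.imwrite('pics/c5.png',np.hstack([a,b]))
E
```

```text
t 6.3 p [ 0.4545 -0.2549  0.0133] yawY -6.16 F [-0.29 -0.79  1.17] w 0.0002 q [-42.  34.  95.  -0.  51. -36.]
delta [0.2048, 0.003, -0.0061, -0.0004, -0.0003, -0.0001] dist 0.154 deg 0.1
delta [0.2341, 0.003, -0.0061, -0.0004, -0.0003, -0.0001] dist 0.176 deg 0.1
```

View pics/c5.png

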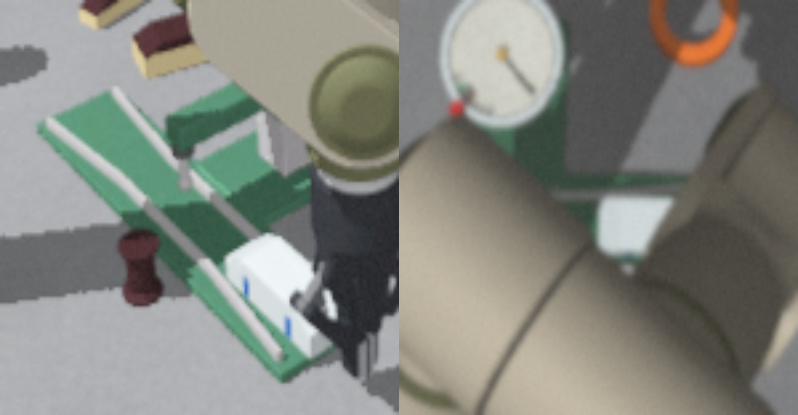

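Request:
jog_arm:
  deltas: [0.02,0.003,-0.006,0,0,0,1,0.04,0.003,-0.006,0,0,0,1,0.06,0.003,-0.006,0,0,0,1,0.08,0.003,-0.006,0,0,0,1,0.1,0.003,-0.006,0,0,0,1,0.12,0.003,-0.006,0,0,0,1,0.14,0.003,-0.006,0,0,0,1,0.16,0.003,-0.006,0,0,0,1,0.18,0.003,-0.006,0,0,0,1,0.195,0.003,-0.006,0,0,0,1,0.205,0.003,-0.006,0,0,0,1,0.205,0.003,-0.006,0,0,0,1]

```text
time_s: 7.4
position: [0.4738, -0.101, 0.0191]
tool_rot: [[0.105, 0.994, 0.002], [0.994, -0.105, -0.001], [-0.001, 0.002, -1.0]]
ft_force: [-0.7, 0.2, -0.1]
grip_width: 0.0001
```

```bash
python3 - <<'E'
from h import *
st(); plan((*g2w(0,-.071),.018),-6.15)
print(w2g(env.observe()["position"]))
for n in("top","side"): cv2.imwrite(f"pics/{n}4.png",eyes.get_image(n)[:,:,::-1])
s=cv2.imread('pics/side4.png');t=cv2.imread('pics/top4.png')
a=cv2.resize(s[200:330,210:360],None,fx=2.66,fy=2.66*1.2);b=cv2.resize(t[210:340,230:380],(a.shape[1],a.shape[0]))
cv2.imwrite('pics/c6.png',np.hstack([a,b]))
E
```

```text
t 7.4 p [ 0.4738 -0.101   0.0191] yawY -6.05 F [-0.68  0.21 -0.12] w 0.0001 q [-26.  31. 101.   0.  48. -20.]
delta [0.0368, -0.0005, 0.0014, 0.0006, 0.0002, 0.0005] dist 0.028 deg 0.1
[ 0.00038426 -0.09856723]
```

View pics/c6.png

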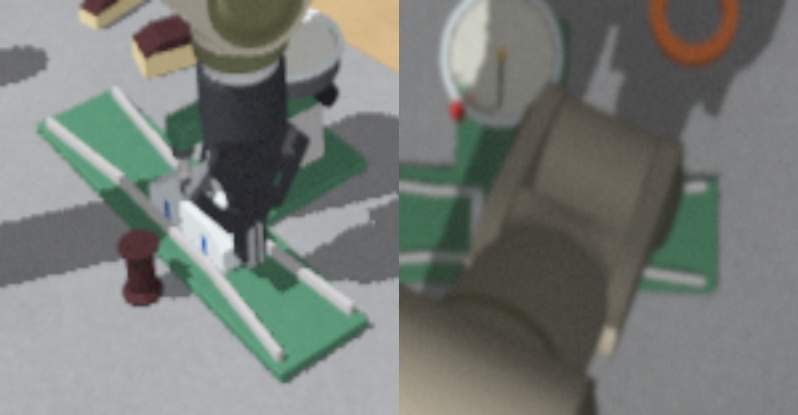

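Request:
jog_arm:
  deltas: [0.01,0,0.001,0,0,0,1,0.02,0,0.001,0,0,0,1,0.028,0,0.001,0,0,0,1,0.034,0,0.001,0,0,0,1,0.035,0,0.001,0,0,0,1,0.035,0,0.001,0,0,0,1]

```text
time_s: 8.0
position: [0.4767, -0.0767, 0.0177]
tool_rot: [[0.107, 0.994, 0.001], [0.994, -0.107, -0.001], [-0.001, 0.001, -1.0]]
ft_force: [0.2, -2.0, 2.2]
grip_width: 0.0002
```

```bash
python3 - <<'E'
from h import *
st(); 
print(w2g(env.observe()["position"]))
b=plan((*g2w(0,-.11),.018),-6.15);plan((*g2w(0,-.13),.16),-6.15)
for n in("top","side"): cv2.imwrite(f"pics/{n}5.png",eyes.get_image(n)[:,:,::-1])
s=cv2.imread('pics/side5.png');t=cv2.imread('pics/top5.png')
a=cv2.resize(s[200:330,210:360],None,fx=2.66,fy=2.66*1.2);b=cv2.resize(t[210:340,230:380],(a.shape[1],a.shape[0]))
cv2.imwrite('pics/c7.png',np.hstack([a,b]))
E
```

```text
t 8.0 p [ 0.4767 -0.0767  0.0177] yawY -6.17 F [ 0.15 -1.98  2.15] w 0.0002 q [-23.  31. 101.  -0.  47. -17.]
[ 0.0006512 -0.0740496]
delta [-0.0479, -0.0009, -0.0003, 0.0005, 0.0002, -0.0001] dist 0.036 deg 0.1
delta [-0.0747, -0.0006, -0.1896, 0.0005, 0.0002, -0.0001] dist 0.153 deg 0.1
```

View pics/c7.png

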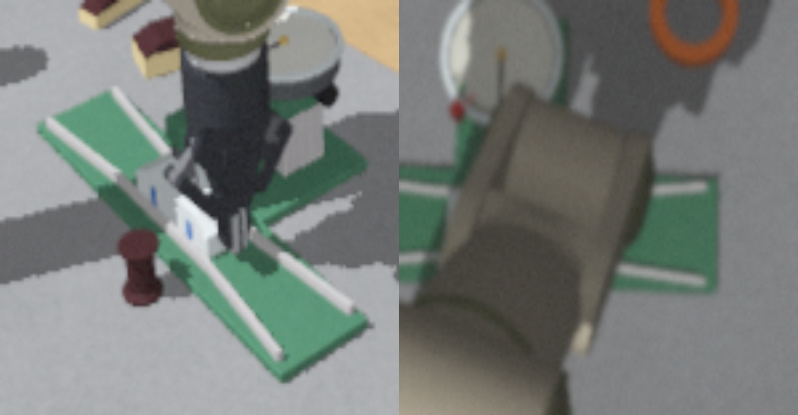

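Request:
jog_arm:
  deltas: [-0.03,0,0,0,0,0,1,-0.06,0,0,0,0,0,1,-0.08,0,-0.05,0,0,0,1,-0.12,-0.05,-0.1,0,0,0,1,-0.16,-0.1,-0.15,0,0,0,1,-0.21,-0.1,-0.2,0,0,0,1,-0.26,-0.1,-0.22,0,0,0,1,-0.32,-0.1,-0.22,0,0,0,1,-0.32,-0.1,-0.22,0,0,0,1]

```text
time_s: 8.85
position: [0.3752, -0.3082, 0.1838]
tool_rot: [[0.107, 0.994, 0.001], [0.994, -0.107, -0.001], [-0.0, 0.001, -1.0]]
ft_force: [1.4, -0.1, 0.2]
grip_width: -0.0003
```

```bash
python3 - <<'E'
from h import *
st(); 
for n in("top","side"): cv2.imwrite(f"pics/{n}6.png",eyes.get_image(n)[:,:,::-1])
s=cv2.imread('pics/side6.png');t=cv2.imread('pics/top6.png')
a=cv2.resize(s[190:330,210:370],(400,350),interpolation=cv2.INTER_CUBIC);b=cv2.resize(t[190:330,190:350],(400,350),interpolation=cv2.INTER_CUBIC)
cv2.imwrite('pics/c8.png',np.hstack([a,b]))
E
```

```text
t 8.85 p [ 0.3752 -0.3082  0.1838] yawY -6.17 F [ 1.35 -0.09  0.2 ] w -0.0003 q [-53.  18.  89.   0.  73. -47.]
```

View pics/c8.png

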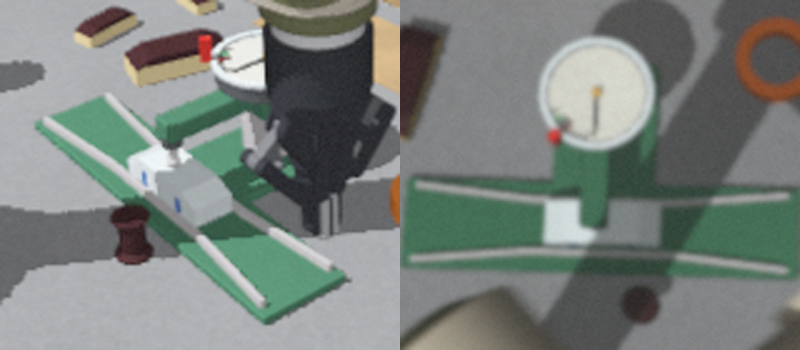

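```bash
python3 - <<'E'
from h import *
t=cv2.imread('pics/top6.png');f=lambda u,v:((u-400)/2.5+190-.3,v/2.5+190-.3)
for z,uv in [(.03,(544,222)),(.03,(661,226))]: print(w2g(onz("top",f(*uv),z)))
k=12
cv2.imwrite('pics/c9.png',cv2.resize(t[200:250,240:300],None,fx=k,fy=k,interpolation=cv2.INTER_CUBIC))
E
```

```text
[0.00143562 0.05852666]
[ 0.00067554 -0.06376454]
```

View pics/c9.png

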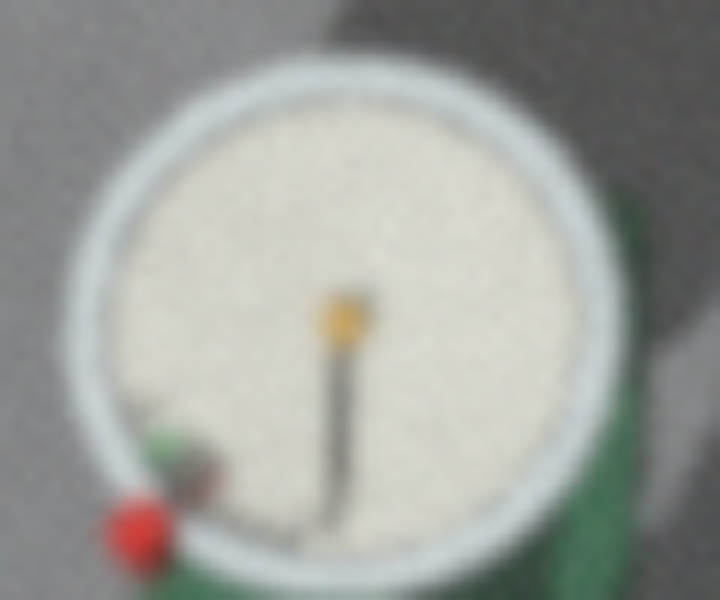

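```bash
python3 - <<'E'
from h import *
f=lambda u,v:(240+(u-5.5)/12,200+(v-5.5)/12)
D=np.array([.12,0]);ZF=.121
for nm,uv,z in [("hub",(342,322),ZF+.004),("ring",(346,323),ZF),("tip",(332,525),ZF+.003),("mid",(337,430),ZF+.003),("red0",(210,485),ZF),("green",(165,440),ZF),("tab",(140,537),.143)]:
    g=w2g(onz("top",f(*uv),z)); d=g-D
    print(nm,g.round(4),"r",np.linalg.norm(d).round(4),"ang",np.arctan2(d[1],-d[0]).round(3))
s=cv2.imread('pics/side6.png');r=cv2.inRange(cv2.cvtColor(s,cv2.COLOR_BGR2HSV),(0,150,120),(8,255,255))[190:230,270:310]
ys,xs=np.nonzero(r);print(xs.mean()+270,ys.mean()+190,len(xs),ys.min()+190,ys.max()+190)
T,e=tri(f(140,537),(xs.mean()+270,ys.mean()+190));d=w2g(T)-D;print(T,e,w2g(T),np.linalg.norm(d),np.arctan2(d[1],-d[0]))
E
```

```text
hub [0.1199 0.0008] r 0.0008 ang 1.48
ring [0.1207 0.0004] r 0.0008 ang 2.623
tip [0.0772 0.0008] r 0.0428 ang 0.02
mid [0.0972 0.0008] r 0.0228 ang 0.035
red0 [0.0856 0.0268] r 0.0436 ang 0.661
green [0.0948 0.0366] r 0.0444 ang 0.968
tab [0.0697 0.0375] r 0.0627 ang 0.641
291.61538461538464 208.6346153846154 52 204 214
[0.55890615 0.02824805 0.13360522] 0.0011117567081304187 [0.07112739 0.03909304] 0.06258432338388786 0.6746780106310334
```

```bash
cat >> h.py <<'E'
def tabpose(a,z):
    g=(.12-.061*np.cos(a),.061*np.sin(a)); return (*g2w(*g),z),90-np.degrees(a)-6.15
E
python3 - <<'E'
from h import *
plan(*tabpose(.66,.2))
E
```

```text
delta [0.4755, 0.1933, -0.0227, 0.0004, 0.0013, -0.2915] dist 0.385 deg 52.5
```

Request:
jog_arm:
  deltas: [0.4755,0.1933,-0.0227,0,0.001,-0.2915,0.06,0.4755,0.1933,-0.0227,0,0.001,-0.2915,0.06,0.4755,0.1933,-0.0227,0,0.001,-0.2915,0.06,0.4755,0.1933,-0.0227,0,0.001,-0.2915,0.06,0.4755,0.1933,-0.0227,0,0.001,-0.2915,0.06,0.4755,0.1933,-0.0227,0,0.001,-0.2915,0.06,0.4755,0.1933,-0.0227,0,0.001,-0.2915,0.06,0.4755,0.1933,-0.0227,0,0.001,-0.2915,0.06,0.4755,0.1933,-0.0227,0,0.001,-0.2915,0.06,0.4755,0.1933,-0.0227,0,0.001,-0.2915,0.06,0.4755,0.1933,-0.0227,0,0.001,-0.2915,0.06,0.4755,0.1933,-0.0227,0,0.001,-0.2915,0.06]

```text
time_s: 9.95
position: [0.5577, 0.0326, 0.1986]
tool_rot: [[-0.724, 0.69, -0.003], [0.69, 0.724, 0.003], [0.004, 0.0, -1.0]]
ft_force: [-0.1, -0.3, 0.1]
grip_width: 0.0402
```

```bash
python3 - <<'E'
from h import *
st();plan(*tabpose(.66,.13))
for n in("top","side"): cv2.imwrite(f"pics/{n}7.png",eyes.get_image(n)[:,:,::-1])
s=cv2.imread('pics/side7.png');t=cv2.imread('pics/top7.png')
a=cv2.resize(s[130:270,210:370],(400,350),interpolation=cv2.INTER_CUBIC);b=cv2.resize(t[190:330,190:350],(400,350),interpolation=cv2.INTER_CUBIC)
cv2.imwrite('pics/c10.png',np.hstack([a,b]))
E
```

```text
t 9.95 p [0.5577 0.0326 0.1986] yawY 46.38 F [-0.09 -0.35  0.15] w 0.0402 q [ -9.  24.  76.   0.  80. -55.]
delta [-0.0077, -0.0043, 0.0914, 0.0001, -0.0014, 0.0019] dist 0.069 deg 0.4
```

View pics/c10.png

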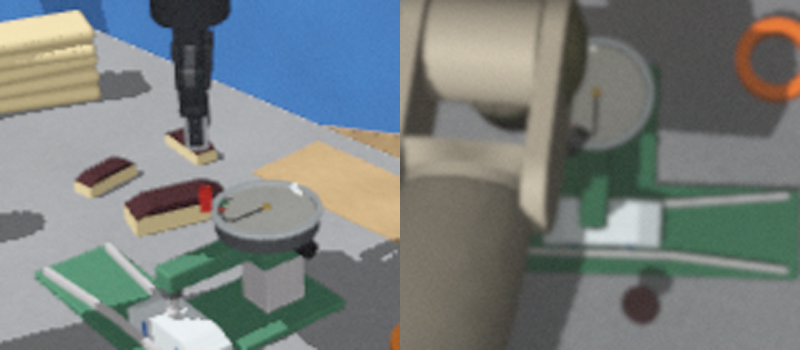

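Request:
jog_arm:
  deltas: [-0.003,-0.002,0.03,0,0,0,0.06,-0.004,-0.003,0.06,0,0,0,0.06,-0.004,-0.003,0.08,0,0,0,0.06,-0.004,-0.003,0.0914,0,0,0,0.06,-0.004,-0.003,0.0914,0,0,0,0.06,-0.004,-0.003,0.0914,0,0,0,0.5,-0.004,-0.003,0.0914,0,0,0,1,-0.004,-0.003,0.0914,0,0,0,1,-0.004,-0.003,0.0914,0,0,0,1,-0.004,-0.003,0.0914,0,0,0,1]
  grip_force: 20

```text
time_s: 10.88
position: [0.5592, 0.0282, 0.1319]
tool_rot: [[-0.723, 0.691, 0.001], [0.691, 0.723, 0.002], [0.001, 0.002, -1.0]]
ft_force: [-3.4, -3.1, 5.7]
grip_width: 0.0097
```

```bash
python3 - <<'E'
from h import *
st();s=env.observe();p=s["position"];d=w2g(p)-[.12,0];print(np.linalg.norm(d),np.arctan2(d[1],-d[0]))
a0=np.arctan2(d[1],-d[0])
for n in("top","side"): cv2.imwrite(f"pics/{n}8.png",eyes.get_image(n)[:,:,::-1])
s=cv2.imread('pics/side8.png')
cv2.imwrite('pics/c11.png',cv2.resize(s[150:250,240:360],None,fx=5,fy=5,interpolation=cv2.INTER_CUBIC))
for a in np.linspace(a0,0.02,9)[1:]: plan(*tabpose(a,.13))
E
```

```text
t 10.88 p [0.5592 0.0282 0.1319] yawY 46.3 F [-3.39 -3.15  5.7 ] w 0.0097 q [ -9.  28.  82.   0.  70. -56.]
0.06236395073007212 0.6777504750343907
delta [-0.002, -0.0067, 0.0024, 0.0005, -0.0003, -0.019] dist 0.006 deg 3.4
delta [-0.0027, -0.0134, 0.0024, 0.0005, -0.0003, -0.0452] dist 0.01 deg 8.1
delta [-0.0039, -0.02, 0.0024, 0.0006, -0.0003, -0.0714] dist 0.015 deg 12.8
delta [-0.0056, -0.0264, 0.0024, 0.0006, -0.0002, -0.0976] dist 0.02 deg 17.6
delta [-0.0079, -0.0327, 0.0024, 0.0006, -0.0002, -0.1237] dist 0.025 deg 22.3
delta [-0.0107, -0.0388, 0.0024, 0.0006, -0.0002, -0.1499] dist 0.03 deg 27.0
delta [-0.014, -0.0446, 0.0023, 0.0006, -0.0002, -0.1761] dist 0.035 deg 31.7
delta [-0.0177, -0.0501, 0.0023, 0.0006, -0.0001, -0.2022] dist 0.04 deg 36.4
```

View pics/c11.png

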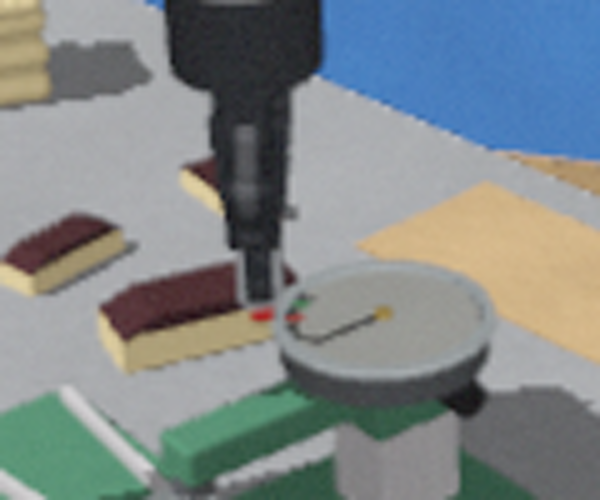

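Request:
jog_arm:
  deltas: [0,-0.0067,0,0,0,-0.0225,1,-0.001,-0.0134,0,0,0,-0.0475,1,-0.0021,-0.02,0,0,0,-0.0725,1,-0.0038,-0.0264,0,0,0,-0.098,1,-0.006,-0.0327,0,0,0,-0.124,1,-0.0089,-0.0388,0,0,0,-0.15,1,-0.012,-0.0446,0,0,0,-0.176,1,-0.016,-0.0501,0,0,0,-0.2022,1,-0.016,-0.0501,0,0,0,-0.2022,1,-0.016,-0.0501,0,0,0,-0.2022,1]

```text
time_s: 11.82
position: [0.5412, -0.007, 0.1318]
tool_rot: [[-0.992, 0.127, -0.001], [0.127, 0.992, 0.003], [0.001, 0.002, -1.0]]
ft_force: [-5.4, -0.3, 10.6]
grip_width: 0.0093
```

```bash
python3 - <<'E'
from h import *
st();s=env.observe();p=s["position"];d=w2g(p)-[.12,0];print(np.linalg.norm(d),np.arctan2(d[1],-d[0]))
for n in("top","side"): cv2.imwrite(f"pics/{n}9.png",eyes.get_image(n)[:,:,::-1])
s=cv2.imread('pics/side9.png')
cv2.imwrite('pics/c12.png',cv2.resize(s[170:250,270:350],None,fx=7,fy=7,interpolation=cv2.INTER_CUBIC))
E
```

```text
t 11.82 p [ 0.5412 -0.007   0.1318] yawY 82.73 F [-5.39 -0.29 10.63] w 0.0093 q [-13.  26.  85.   0.  69. -96.]
0.06276914331043487 0.03497093712245649
```

View pics/c12.png

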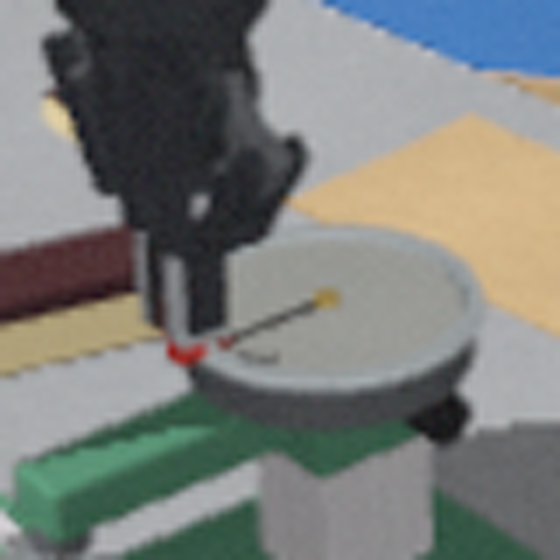

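Request:
jog_arm:
  deltas: [0,0,0,0,0,0,0.7,0,0,0,0,0,0,0.4,0,0,0,0,0,0,0.2,0,0,0,0,0,0,0.1,0,0,-0.03,0,0,0,0.1,0,0,-0.08,0,0,0,0.1,0.05,0,-0.12,0,0,0,0.1,0.1,0.05,-0.15,0,0,0,0.1,0.14,0.1,-0.15,0,0,0,0.1,0.18,0.15,-0.15,0,0,0,0.1,0.22,0.2,-0.15,0,0,0,0.1,0.22,0.2,-0.15,0,0,0,0.1]

```text
time_s: 12.92
position: [0.3956, 0.164, 0.2441]
tool_rot: [[-0.992, 0.127, -0.0], [0.127, 0.992, 0.003], [0.001, 0.003, -1.0]]
ft_force: [1.1, 0.1, 0.1]
grip_width: 0.0384
```

```bash
python3 - <<'E'
from h import *
st()
for n in("top","side"): cv2.imwrite(f"pics/{n}10.png",eyes.get_image(n)[:,:,::-1])
s=cv2.imread('pics/side10.png');t=cv2.imread('pics/top10.png')
a=cv2.resize(s[180:240,285:345],(400,400),interpolation=cv2.INTER_CUBIC);b=cv2.resize(t[200:260,240:300],(400,400),interpolation=cv2.INTER_CUBIC)
cv2.imwrite('pics/c13.png',np.hstack([a,b]))
E
```

```text
t 12.92 p [0.3956 0.164  0.2441] yawY 82.69 F [1.13 0.09 0.14] w 0.0384 q [  6.   9.  91.   0.  81. -76.]
```

View pics/c13.png

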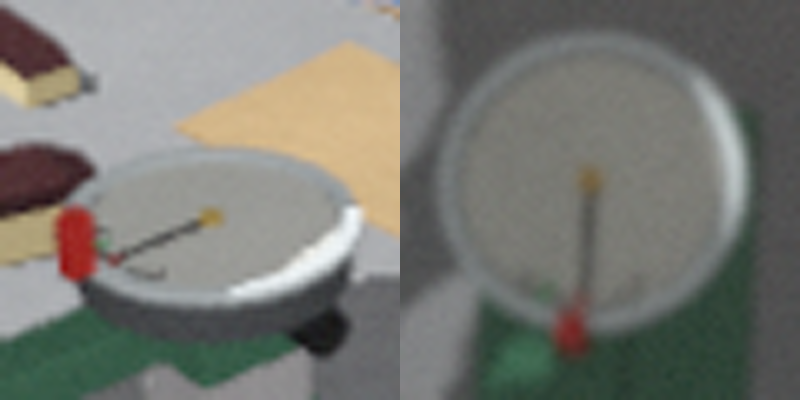

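```bash
python3 - <<'E'
from h import *
s=cv2.imread('pics/side10.png');t=cv2.imread('pics/top10.png')
def red(im,roi):
    x0,y0,x1,y1=roi;c=im[y0:y1,x0:x1].astype(int);w=np.clip(c[:,:,2]-(c[:,:,1]+c[:,:,0])/2-40,0,None)
    ys,xs=np.mgrid[y0:y1,x0:x1];return (xs*w).sum()/w.sum(),(ys*w).sum()/w.sum()
rt=red(t,(258,246,272,256));rs=red(s,(290,208,300,226));print(rt,rs)
D=np.array([.12,0])
T,e=tri(rt,rs);d=w2g(T)-D;print("tab",T.round(4),e,np.linalg.norm(d),"ang",np.arctan2(d[1],-d[0]))
# zero mark in side
f=lambda u,v:(285+(u-2.8)/6.667,180+(v-2.8)/6.667)
for nm,uv in [("hub",(210,217)),("pointer out",(130,252)),("pt mid",(165,237)),("zero",(114,261)),("green",(101,243))]:
    g=w2g(onz("side",f(*uv),.123 if nm!="zero" and nm!="green" else .121));d=g-D;print("side",nm,g.round(4),np.linalg.norm(d).round(4),np.arctan2(d[1],-d[0]).round(3))
f=lambda u,v:(240+(u-402.8)/6.667,200+(v-2.8)/6.667)
for nm,uv in [("hub",(590,181)),("pointer mid",(587,250)),("pt out",(584,285)),("zero",(577,304)),("green",(545,290))]:
    g=w2g(onz("top",f(*uv),.123 if nm not in("zero","green") else .121));d=g-D;print("top",nm,g.round(4),np.linalg.norm(d).round(4),np.arctan2(d[1],-d[0]).round(3))
a=cv2.resize(s[200:230,285:315],(400,400),interpolation=cv2.INTER_CUBIC);b=cv2.resize(t[225:255,250:280],(400,400),interpolation=cv2.INTER_CUBIC)
cv2.imwrite('pics/c14.png',np.clip(np.hstack([a,b]).astype(float)*1.3,0,255))
E
```

```text
(np.float64(265.1230329041488), np.float64(249.26609442060087)) (np.float64(295.82488900496213), np.float64(216.06059023243668))
tab [ 0.544  -0.0047  0.1316] 0.0016991709674845353 0.06036875862235886 ang 0.0791718693913143
side hub [ 0.1178 -0.0003] 0.0022 -0.12
side pointer out [ 0.0791 -0.0015] 0.041 -0.036
side pt mid [ 0.0957 -0.0011] 0.0243 -0.047
side zero [ 0.0725 -0.0001] 0.0475 -0.003
side green [0.0766 0.0138] 0.0455 0.308
top hub [0.1195 0.0009] 0.001 1.061
top pointer mid [0.0931 0.0007] 0.0269 0.026
top pt out [0.0798 0.0011] 0.0402 0.028
top zero [0.073  0.0036] 0.0471 0.076
top green [0.078  0.0157] 0.0449 0.358[ WARN:0@0.088] global loadsave.cpp:1063 imwrite_ Unsupported depth image for selected encoder is fallbacked to CV_8U.
```

View pics/c14.png

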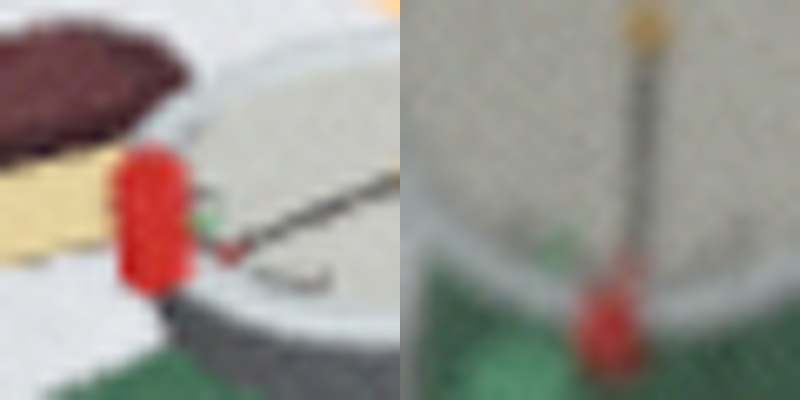

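```bash
python3 - <<'E'
from h import *
st();plan(*tabpose(.06,.19));plan(*tabpose(.06,.132))
E
```

```text
t 13.02 p [0.3943 0.166  0.2443] yawY 83.02 F [-0.03 -0.9   0.23] w 0.0383 q [  7.   9.  91.   0.  81. -76.]
delta [-0.2249, -0.2033, 0.0713, 0.0012, -0.0005, 0.0145] dist 0.234 deg 2.6
delta [-0.225, -0.2036, 0.1486, 0.0012, -0.0005, 0.0145] dist 0.253 deg 2.6
```

Request:
jog_arm:
  deltas: [-0.04,-0.035,0.01,0,0,0.0145,0.1,-0.08,-0.07,0.02,0,0,0.0145,0.1,-0.12,-0.105,0.03,0,0,0.0145,0.1,-0.16,-0.14,0.04,0,0,0.0145,0.1,-0.2,-0.18,0.05,0,0,0.0145,0.1,-0.225,-0.2033,0.06,0,0,0.0145,0.1,-0.225,-0.2033,0.06,0,0,0.0145,0.1,-0.225,-0.2033,0.09,0,0,0.0145,0.1,-0.225,-0.2033,0.12,0,0,0.0145,0.1,-0.225,-0.2033,0.1486,0,0,0.0145,0.1,-0.225,-0.2033,0.1486,0,0,0.0145,0.1,-0.225,-0.2033,0.1486,0,0,0.0145,0.1]

```text
time_s: 14.02
position: [0.5448, -0.0099, 0.1315]
tool_rot: [[-0.985, 0.172, -0.003], [0.172, 0.985, 0.003], [0.003, 0.003, -1.0]]
ft_force: [0.6, 0.1, 1.2]
grip_width: 0.0384
```

Request:
jog_arm:
  deltas: [0,0,0,0,0,0,0.3,0,0,0,0,0,0,0.5,0,0,0,0,0,0,0.7,0,0,0,0,0,0,0.8,0,0,0,0,0,0,1,0,0,0,0,0,0,1]

```text
time_s: 14.52
position: [0.5456, -0.0096, 0.1329]
tool_rot: [[-0.985, 0.172, 0.001], [0.172, 0.985, 0.003], [-0.001, 0.003, -1.0]]
ft_force: [-0.5, 2.3, 6.6]
grip_width: 0.0098
```

```bash
python3 - <<'E'
from h import *
st();s=env.observe();p=s["position"];d=w2g(p)-[.12,0];print(np.linalg.norm(d),np.arctan2(d[1],-d[0]))
for n in("top","side"): cv2.imwrite(f"pics/{n}11.png",eyes.get_image(n)[:,:,::-1])
s=cv2.imread('pics/side11.png')
cv2.imwrite('pics/c15.png',cv2.resize(s[170:250,270:350],None,fx=7,fy=7,interpolation=cv2.INTER_CUBIC))
E
```

```text
t 14.52 p [ 0.5456 -0.0096  0.1329] yawY 80.12 F [-0.45  2.25  6.63] w 0.0098 q [-14.  27.  84.   0.  69. -94.]
0.058045121484206916 -0.00012496506277822242
```

View pics/c15.png

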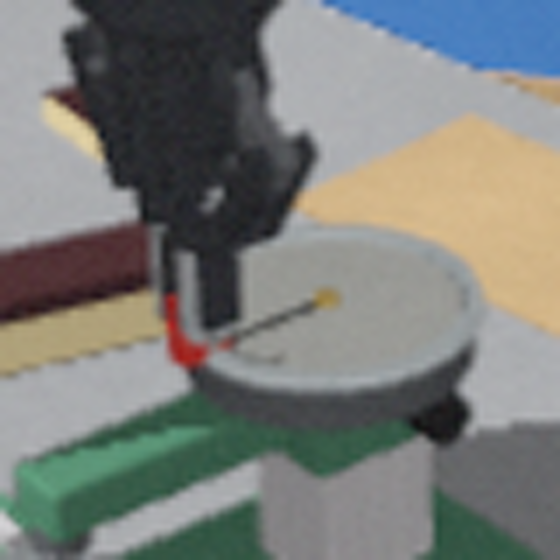

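Request:
jog_arm:
  deltas: [0,0,0,0,0,0,0.7,0,0,0,0,0,0,0.4,0,0,0,0,0,0,0.2,0,0,0,0,0,0,0.1,0,0,-0.03,0,0,0,0.1,0,0,-0.08,0,0,0,0.1,0.05,0,-0.12,0,0,0,0.1,0.1,0.05,-0.15,0,0,0,0.1,0.14,0.1,-0.15,0,0,0,0.1,0.18,0.15,-0.15,0,0,0,0.1,0.22,0.25,-0.15,0,0,0,0.1,0.22,0.28,-0.15,0,0,0,0.1]

```text
time_s: 15.62
position: [0.426, 0.1784, 0.245]
tool_rot: [[-0.985, 0.173, -0.0], [0.173, 0.985, 0.003], [0.001, 0.003, -1.0]]
ft_force: [2.0, 0.2, 0.3]
grip_width: 0.0382
```

```bash
python3 - <<'E'
from h import *
st()
for n in("top","side"): cv2.imwrite(f"pics/{n}12.png",eyes.get_image(n)[:,:,::-1])
s=cv2.imread('pics/side12.png');t=cv2.imread('pics/top12.png')
def red(im,roi):
    x0,y0,x1,y1=roi;c=im[y0:y1,x0:x1].astype(int);w=np.clip(c[:,:,2]-(c[:,:,1]+c[:,:,0])/2-40,0,None)
    ys,xs=np.mgrid[y0:y1,x0:x1];return (xs*w).sum()/w.sum(),(ys*w).sum()/w.sum()
rt=red(t,(258,246,272,256));rs=red(s,(290,206,300,226));print(rt,rs)
D=np.array([.12,0]);T,e=tri(rt,rs);d=w2g(T)-D;print("tab",T.round(4),e,np.linalg.norm(d),"ang",np.arctan2(d[1],-d[0]))
a=cv2.resize(s[200:230,285:325],(400,300),interpolation=cv2.INTER_CUBIC);b=cv2.resize(t[220:260,250:290],(400,400),interpolation=cv2.INTER_CUBIC)
a=np.vstack([a,a[:100]*0])
cv2.imwrite('pics/c16.png',np.clip(np.hstack([a,b]).astype(float)*1.3,0,255).astype(np.uint8))
E
```

```text
t 15.62 p [0.426  0.1784 0.245 ] yawY 80.03 F [1.99 0.18 0.3 ] w 0.0382 q [  8.  12.  86.   0.  82. -72.]
(np.float64(266.13231197771586), np.float64(249.31337047353762)) (np.float64(296.2920598968164), np.float64(216.30615326538316))
tab [ 0.5435 -0.0071  0.1321] 0.0018745210329681639 0.060449419453003535 ang 0.037794565851223504
```

View pics/c16.png

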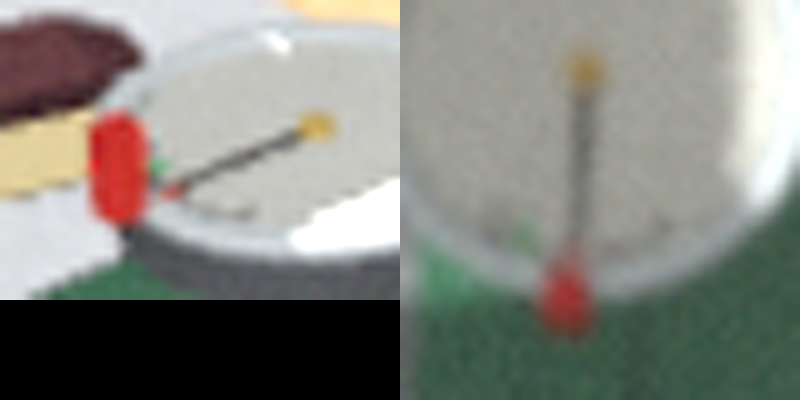

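The zero mark now lies on the pointer line: side view zero at crop (172,192), line passes (172,193); in the top view it is within about 0.4 px, or 1 mm. Next is the sole bar.

```bash
python3 - <<'E'
from h import *
st();plan((.660,.1965,.12),70.8)
E
```

```text
t 15.72 p [0.4257 0.1816 0.2447] yawY 80.47 F [ 1.34 -0.8  -0.11] w 0.0385 q [  8.  12.  86.   0.  82. -72.]
delta [-0.305, 0.0707, 0.1662, 0.0012, -0.0005, 0.0537] dist 0.266 deg 9.7
```

Request:
jog_arm:
  deltas: [-0.305,0.0707,0.1,0,0,0.0537,-1,-0.305,0.0707,0.1,0,0,0.0537,-1,-0.305,0.0707,0.1,0,0,0.0537,-1,-0.305,0.0707,0.1,0,0,0.0537,-1,-0.305,0.0707,0.1,0,0,0.0537,-1,-0.305,0.0707,0.166,0,0,0.0537,-1,-0.305,0.0707,0.166,0,0,0.0537,-1,-0.305,0.0707,0.166,0,0,0.0537,-1,-0.305,0.0707,0.166,0,0,0.0537,-1]

```text
time_s: 16.47
position: [0.6616, 0.1896, 0.1182]
tool_rot: [[-0.942, 0.336, -0.005], [0.336, 0.942, 0.002], [0.005, 0.001, -1.0]]
ft_force: [0.4, 0.0, 1.1]
grip_width: 0.0855
```

```bash
python3 - <<'E'
from h import *
st();plan((.660,.1965,.007),70.8)
for n in("top","side"): cv2.imwrite(f"pics/{n}13.png",eyes.get_image(n)[:,:,::-1])
s=cv2.imread('pics/side13.png');t=cv2.imread('pics/top13.png')
a=cv2.resize(s[110:250,210:370],(400,350),interpolation=cv2.INTER_CUBIC);b=cv2.resize(t[170:310,140:300],(400,350),interpolation=cv2.INTER_CUBIC)
cv2.imwrite('pics/c17.png',np.hstack([a,b]))
E
```

```text
t 16.47 p [0.6616 0.1896 0.1182] yawY 70.38 F [0.43 0.04 1.08] w 0.0855 q [  6.  41.  59.   0.  80. -64.]
delta [0.0044, 0.0079, 0.1482, 0.0002, -0.0016, -0.0023] dist 0.111 deg 0.5
```

View pics/c17.png

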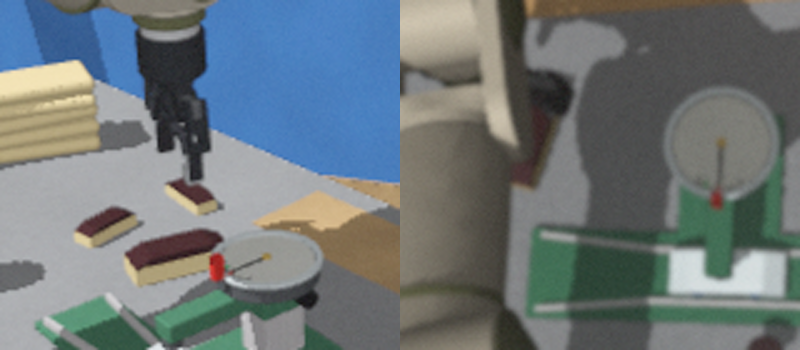

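```bash
python3 - <<'E'
from h import *
st();plan((.660,.1965,.007),70.8)
E
```

```text
t 16.57 p [0.662  0.1902 0.1218] yawY 70.42 F [ 0.39 -0.16  0.96] w 0.0856 q [  6.  41.  59.   0.  80. -64.]
delta [0.0054, 0.0065, 0.1531, 0.0011, 0.0001, -0.0021] dist 0.115 deg 0.4
```

Request:
jog_arm:
  deltas: [0.0054,0.0065,0.04,0,0,0.002,-1,0.0054,0.0065,0.09,0,0,0.002,-1,0.0054,0.0065,0.12,0,0,0.002,-1,0.0054,0.0065,0.14,0,0,0.002,-1,0.0054,0.0065,0.152,0,0,0.002,-1,0.0054,0.0065,0.152,0,0,0.002,0,0.0054,0.0065,0.152,0,0,0.002,0.5,0.0054,0.0065,0.152,0,0,0.002,1,0.0054,0.0065,0.152,0,0,0.002,1,0.0054,0.0065,0.152,0,0,0.002,1,0.0054,0.0065,0.152,0,0,0.002,1]
  grip_force: 50

```text
time_s: 17.48
position: [0.6606, 0.1968, 0.008]
tool_rot: [[-0.94, 0.341, 0.003], [0.341, 0.94, 0.003], [-0.001, 0.004, -1.0]]
ft_force: [-0.9, 0.2, 6.5]
grip_width: 0.0431
```

```bash
python3 - <<'E'
from h import *
st()
for n in("top","side"): cv2.imwrite(f"pics/{n}14.png",eyes.get_image(n)[:,:,::-1])
s=cv2.imread('pics/side14.png');t=cv2.imread('pics/top14.png')
a=cv2.resize(s[110:250,210:370],(400,350),interpolation=cv2.INTER_CUBIC);b=cv2.resize(t[170:310,140:300],(400,350),interpolation=cv2.INTER_CUBIC)
cv2.imwrite('pics/c18.png',np.hstack([a,b]))
st();p=g2w(0,.155); plan((*p,.09),-6.15)
E
```

```text
t 17.48 p [0.6606 0.1968 0.008 ] yawY 70.07 F [-0.95  0.16  6.54] w 0.0431 q [  7.  47.  65.   0.  67. -63.]
t 17.58 p [0.6606 0.1968 0.008 ] yawY 70.07 F [-2.23 -0.79  7.22] w 0.0432 q [  7.  47.  65.   0.  67. -63.]
delta [0.1797, -0.1295, -0.11, 0.0013, -0.0004, 0.4234] dist 0.185 deg 76.2
```

View pics/c18.png

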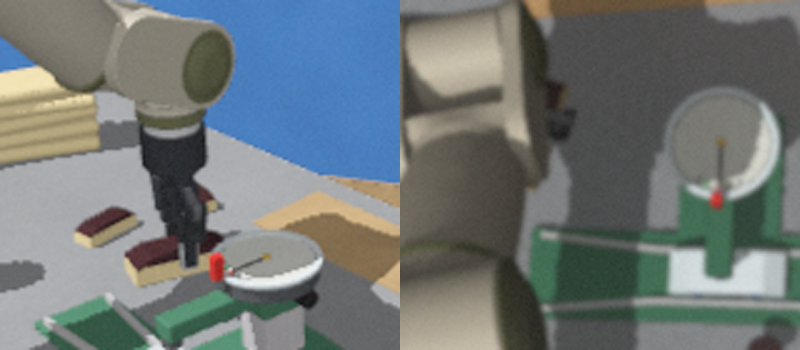

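Request:
jog_arm:
  deltas: [0,0,-0.05,0,0,0,1,0,0,-0.1,0,0,0,1,0.1797,-0.1295,-0.11,0,0,0.4234,1,0.1797,-0.1295,-0.11,0,0,0.4234,1,0.1797,-0.1295,-0.11,0,0,0.4234,1,0.1797,-0.1295,-0.11,0,0,0.4234,1,0.1797,-0.1295,-0.11,0,0,0.4234,1,0.1797,-0.1295,-0.11,0,0,0.4234,1,0.1797,-0.1295,-0.11,0,0,0.4234,1,0.1797,-0.1295,-0.11,0,0,0.4234,1,0.1797,-0.1295,-0.11,0,0,0.4234,1,0.1797,-0.1295,-0.11,0,0,0.4234,1]

```text
time_s: 18.58
position: [0.5, 0.1511, 0.0889]
tool_rot: [[0.033, 0.999, 0.0], [0.999, -0.033, 0.003], [0.003, 0.0, -1.0]]
ft_force: [0.8, -0.4, -1.7]
grip_width: 0.0433
```

Request:
jog_arm:
  deltas: [0,0,0,0,0,0,1]

```text
time_s: 18.67
position: [0.5, 0.1511, 0.0888]
tool_rot: [[0.032, 1.0, -0.0], [0.999, -0.032, 0.003], [0.003, -0.0, -1.0]]
ft_force: [0.5, -0.6, -1.2]
grip_width: 0.0431
```

```bash
python3 - <<'E'
from h import *
st();p=g2w(0,.155); plan((*p,.0215),-6.15)
E
```

```text
t 18.67 p [0.5    0.1511 0.0888] yawY -1.81 F [ 0.51 -0.61 -1.25] w 0.0431 q [ 4. 28. 91.  0. 61.  5.]
delta [-0.0002, 0.0008, 0.0898, -0.0001, -0.0009, 0.0241] dist 0.067 deg 4.3
```

Request:
jog_arm:
  deltas: [0,0.0008,0,0,0,0.0241,1,0,0.0008,0.03,0,0,0.0241,1,0,0.0008,0.06,0,0,0.0241,1,0,0.0008,0.08,0,0,0.0241,1,0,0.0008,0.09,0,0,0.0241,1,0,0.0008,0.09,0,0,0.0241,1,0,0.0008,0.09,0,0,0.0241,1]

```text
time_s: 19.25
position: [0.5008, 0.1513, 0.0213]
tool_rot: [[0.101, 0.995, -0.0], [0.995, -0.101, 0.003], [0.003, -0.001, -1.0]]
ft_force: [-0.4, 0.5, -0.8]
grip_width: 0.043
```

```bash
python3 - <<'E'
from h import *
st()
for n in("top","side"): cv2.imwrite(f"pics/{n}15.png",eyes.get_image(n)[:,:,::-1])
s=cv2.imread('pics/side15.png');t=cv2.imread('pics/top15.png')
a=cv2.resize(s[170:310,200:360],(400,350),interpolation=cv2.INTER_CUBIC);b=cv2.resize(t[190:330,160:320],(400,350),interpolation=cv2.INTER_CUBIC)
cv2.imwrite('pics/c19.png',np.hstack([a,b]))
E
```

```text
t 19.25 p [0.5008 0.1513 0.0213] yawY -5.79 F [-0.44  0.52 -0.82] w 0.043 q [ 4. 34. 95.  0. 52.  9.]
```

View pics/c19.png

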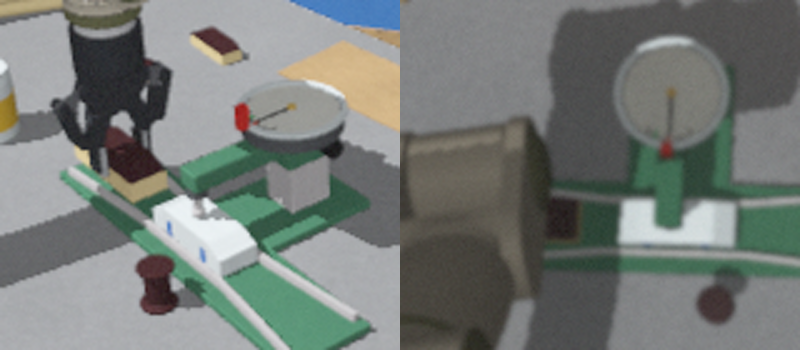

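Request:
jog_arm:
  deltas: [0,0,0.002,0,0,0,0.3,0,0,0.002,0,0,0,0,0,0,0.002,0,0,0,-0.3,0,0,0.002,0,0,0,-0.3,0,0,-0.03,0,0,0,-0.3,0,0,-0.08,0,0,0,-0.3,0.03,0,-0.08,0,0,0,1,0.07,0,-0.08,0,0,0,1,0.11,0,-0.08,0,0,0,1,0.135,0,-0.08,0,0,0,1,0.135,0,-0.08,0,0,0,1,0.135,0,-0.08,0,0,0,1]

```text
time_s: 20.35
position: [0.5107, 0.2523, 0.081]
tool_rot: [[0.101, 0.995, -0.001], [0.995, -0.101, 0.003], [0.003, -0.001, -1.0]]
ft_force: [-0.3, -0.4, 0.1]
grip_width: 0.0
```

```bash
python3 - <<'E'
from h import *
st();plan((*g2w(0,.255),.018),-6.15)
for n in("top","side"): cv2.imwrite(f"pics/{n}16.png",eyes.get_image(n)[:,:,::-1])
s=cv2.imread('pics/side16.png');t=cv2.imread('pics/top16.png')
a=cv2.resize(s[170:310,180:340],(400,350),interpolation=cv2.INTER_CUBIC);b=cv2.resize(t[190:330,160:320],(400,350),interpolation=cv2.INTER_CUBIC)
cv2.imwrite('pics/c20.png',np.hstack([a,b]))
st();plan((*g2w(0,.255),.018),-6.15)
E
```

```text
t 20.35 p [0.5107 0.2523 0.081 ] yawY -5.79 F [-0.28 -0.4   0.06] w 0.0 q [14. 32. 84.  0. 64. 20.]
delta [-0.0025, 0.0012, 0.084, -0.0004, -0.0008, 0.002] dist 0.063 deg 0.4
t 20.45 p [0.5108 0.2511 0.081 ] yawY -5.91 F [ 0.38 -0.27 -0.71] w 0.0 q [14. 32. 84.  0. 64. 20.]
delta [-0.0009, 0.0009, 0.084, -0.0005, -0.0008, 0.0013] dist 0.063 deg 0.3
```

View pics/c20.png

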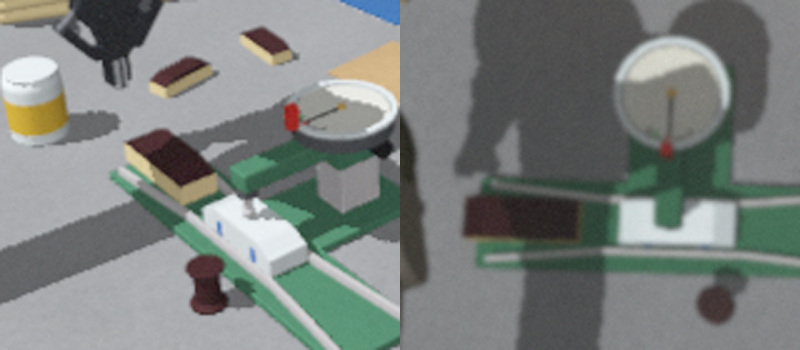

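Request:
jog_arm:
  deltas: [0,0.001,0.03,0,0,0,1,0,0.001,0.06,0,0,0,1,0,0.001,0.084,0,0,0,1,0,0.001,0.084,0,0,0,1,0,0.001,0.084,0,0,0,1]

```text
time_s: 20.87
position: [0.5115, 0.251, 0.0179]
tool_rot: [[0.104, 0.995, -0.002], [0.995, -0.104, 0.002], [0.002, -0.003, -1.0]]
ft_force: [1.1, 0.1, -0.0]
grip_width: 0.0001
```

```bash
python3 - <<'E'
from h import *
st();print(w2g(env.observe()["position"]));plan((*g2w(0,.1),.018),-6.15)
E
```

```text
t 20.87 p [0.5115 0.251  0.0179] yawY -5.96 F [ 1.06  0.06 -0.02] w 0.0001 q [14. 37. 87.  0. 56. 20.]
[1.64023053e-04 2.55462042e-01]
delta [-0.2073, -0.0009, -0.0006, -0.0009, -0.0007, 0.0011] dist 0.155 deg 0.3
```

Request:
jog_arm:
  deltas: [-0.02,0,0,0,0,0,1,-0.04,0,0,0,0,0,1,-0.06,0,0,0,0,0,1,-0.08,0,0,0,0,0,1,-0.1,0,0,0,0,0,1,-0.12,0,0,0,0,0,1,-0.14,0,0,0,0,0,1,-0.16,0,0,0,0,0,1,-0.18,0,0,0,0,0,1,-0.195,0,0,0,0,0,1,-0.207,0,0,0,0,0,1,-0.207,0,0,0,0,0,1]

```text
time_s: 21.87
position: [0.4965, 0.0962, 0.0193]
tool_rot: [[0.104, 0.995, 0.002], [0.995, -0.104, 0.003], [0.003, 0.002, -1.0]]
ft_force: [0.3, -0.0, 0.2]
grip_width: -0.0003
```

```bash
python3 - <<'E'
from h import *
st();print(w2g(env.observe()["position"]))
for n in("top","side"): cv2.imwrite(f"pics/{n}17.png",eyes.get_image(n)[:,:,::-1])
s=cv2.imread('pics/side17.png');t=cv2.imread('pics/top17.png')
a=cv2.resize(s[170:310,200:360],(400,350),interpolation=cv2.INTER_CUBIC);b=cv2.resize(t[190:330,200:360],(400,350),interpolation=cv2.INTER_CUBIC)
cv2.imwrite('pics/c21.png',np.hstack([a,b]))
st();plan((*g2w(0,.073),.018),-6.15)
E
```

```text
t 21.87 p [0.4965 0.0962 0.0193] yawY -5.99 F [ 0.32 -0.04  0.17] w -0.0003 q [-3. 33. 98.  0. 50.  3.]
[0.00177565 0.09998841]
t 21.97 p [0.4963 0.0971 0.0188] yawY -5.94 F [0.06 0.41 0.16] w 0.0002 q [-2. 33. 98.  0. 50.  3.]
delta [-0.0371, -0.0021, 0.0009, 0.0002, -0.0008, 0.0012] dist 0.028 deg 0.3
```

View pics/c21.png

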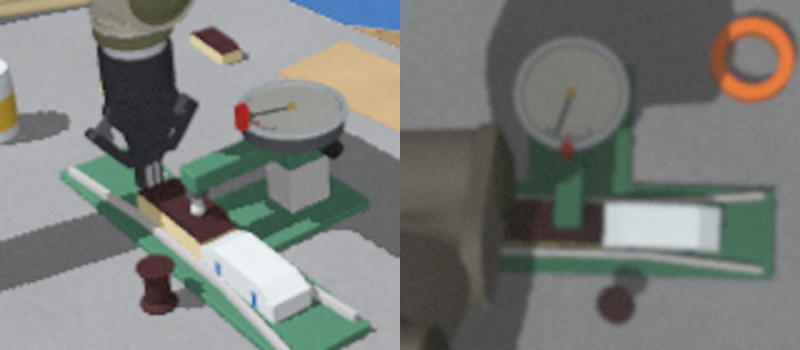

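Request:
jog_arm:
  deltas: [-0.01,-0.001,0.001,0,0,0,1,-0.02,-0.001,0.001,0,0,0,1,-0.028,-0.002,0.001,0,0,0,1,-0.034,-0.002,0.001,0,0,0,1,-0.036,-0.002,0.001,0,0,0,1,-0.036,-0.002,0.001,0,0,0,1]

```text
time_s: 22.47
position: [0.4921, 0.0713, 0.0176]
tool_rot: [[0.103, 0.995, 0.001], [0.995, -0.103, 0.004], [0.004, 0.001, -1.0]]
ft_force: [0.6, 3.8, 3.4]
grip_width: -0.0004
```

Request:
jog_arm:
  deltas: [0.03,0,0,0,0,0,1,0.06,0,0,0,0,0,1,0.08,0,-0.05,0,0,0,1,0.12,-0.05,-0.1,0,0,0,1,0.16,-0.1,-0.15,0,0,0,1,0.21,-0.12,-0.2,0,0,0,1,0.26,-0.12,-0.25,0,0,0,1,0.32,-0.12,-0.25,0,0,0,1,0.32,-0.12,-0.25,0,0,0,1,0.32,-0.12,-0.25,0,0,0,1]

```text
time_s: 23.3
position: [0.4265, 0.3225, 0.2086]
tool_rot: [[0.099, 0.995, 0.004], [0.995, -0.099, 0.006], [0.007, 0.004, -1.0]]
ft_force: [-0.4, -0.3, -0.6]
grip_width: -0.0002
```

```bash
python3 - <<'E'
from h import *
st()
for n in("top","side"): cv2.imwrite(f"pics/{n}18.png",eyes.get_image(n)[:,:,::-1])
s=cv2.imread('pics/side18.png');t=cv2.imread('pics/top18.png')
a=cv2.resize(s[180:300,220:340],(400,400),interpolation=cv2.INTER_CUBIC);b=cv2.resize(t[200:320,230:350],(400,400),interpolation=cv2.INTER_CUBIC)
c=cv2.resize(s[200:230,285:325],(400,300)[::1],interpolation=cv2.INTER_CUBIC);d=cv2.resize(t[220:250,250:290],(400,300),interpolation=cv2.INTER_CUBIC)
cv2.imwrite('pics/c22.png',np.hstack([a,b]));cv2.imwrite('pics/c23.png',np.clip(np.hstack([c,d])*1.3,0,255).astype(np.uint8))
st()
E
```

```text
t 23.3 p [0.4265 0.3225 0.2086] yawY -5.69 F [-0.36 -0.28 -0.57] w -0.0002 q [24. 21. 79.  0. 79. 30.]
t 23.4 p [0.4265 0.3202 0.2063] yawY -5.69 F [ 0.3  -0.61 -0.28] w -0.0004 q [24. 21. 80.  0. 79. 30.]
```

View pics/c22.png

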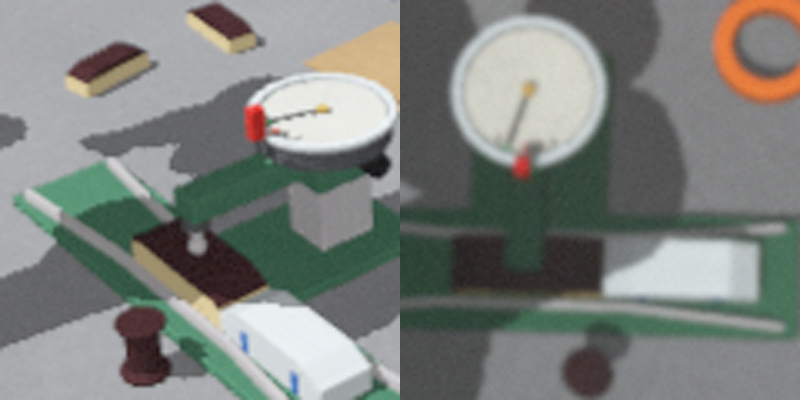

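View pics/c23.png

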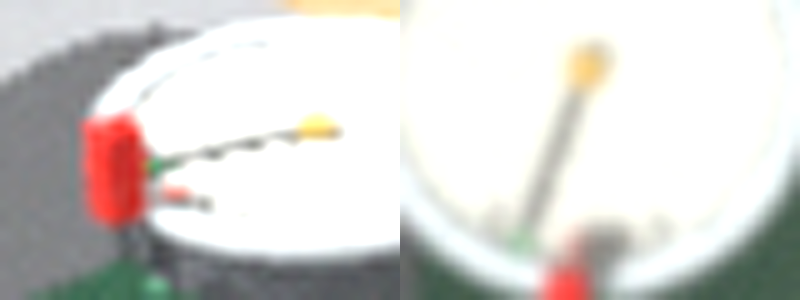

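```bash
python3 - <<'E'
from h import *
f=lambda u,v:((u-401.2)/3.333+230,(v-1.2)/3.333+200)
for uv,z in [((452,264),.033),((604,267),.033),((757,272),.03)]: print(w2g(onz("top",f(*uv),z)).round(4))
cv2.imwrite('pics/full.png',cv2.imread('pics/side18.png'))
E
```

```text
[-0.      0.0634]
[ 0.0009 -0.0554]
[ 0.0008 -0.175 ]
```

View pics/full.png

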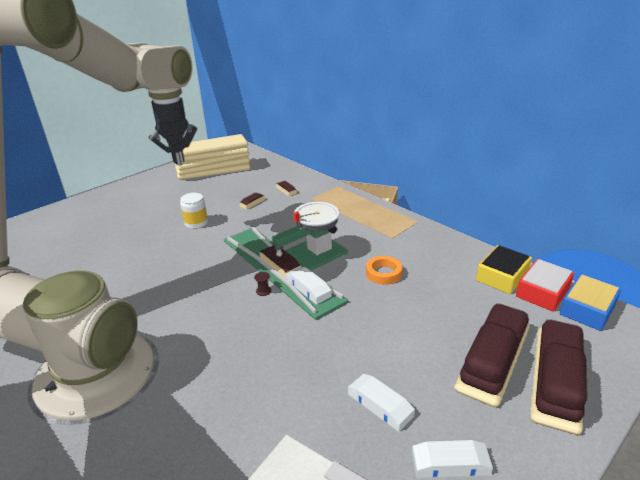

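The sole centre is at about +4 mm and the master at about -115 mm, flat. The pointer is on the green mark and nothing is being touched.

```bash
python3 -c "
from rig import close_job;print(close_job())"
```

```text
the job is handed in; nothing more can be done
None
```

The job is done and handed in at about 23.4 s of the 72 s allowed. No verdict comes back, so these are my own checks from the last pictures.

- **Master:** I slid the leftmost aluminium block in from the -y end until it was about 2.6 mm short of centre under the plunger. It now lies flat in the lane at about -115 mm.
- **Zero:** I set it by pinching the red tab. The first setting was about 2 mm off, so I pinched it again. After that the side view put the mark on the pointer and the top view put it about 1 mm off.
- **Sole bar:** I placed the 120 mm bar in the +y end of the lane and pushed it in, and it pushed the master out. Its centre is at about +4 mm.
- **Final reading:** The pointer stands at the green +3 mark. The two views disagree slightly, about 0 mm off from the side and 1.9 mm from the top; the limit is 4 mm.
- **Bystanders and plunger:** The tin, tape and spool look unmoved in the pictures; I did not measure their shift. I saw no contact between the gripper and the plunger, and the arm was clear of everything at the end.

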